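Count out the cast sanding blocks with the tipping tray

ROBOT

A 6-joint arm with a two-finger parallel gripper is mounted at the origin on a cart in front of the work surface, level with it; the furniture and walls round the work are solid. World frame = base frame: x ahead of the robot, y to its left, z up, the work surface at z = 0. Lengths are in mm, angles in degrees, forces in N, time in s.
With the tool pointing down it reaches from about 350 to 875 mm from the base axis. Payload 15.5 kg.
Tool frame: the origin (TCP) lies on the centre line of the jaws, within the pads' length; the fingertips stand 25 mm ahead of it and the grasp point (between the pads) lies 6 mm ahead of it; z points along the fingers, y is the line along which they close (so a half turn about z gives the same grasp; the last joint's range is limited). The gripper opens to 85 mm and grips with 20 to 120 N. Pads are 22 mm wide; open, the fingers measure 114 mm over their backs; the gripper's body (76 mm by 85 mm) begins 54 mm behind the grasp point. The pads swing forward as they close: fully open they stand 13 mm farther back than shut.
Start: joints at [-75.659, 28.281, 77.091, -0, 74.628, -5.472], TCP at [211.845, -588.004, 256.277] pointing down, gripper open.
Joint ranges: [-166.48, 166.48], [-47.26, 123.95], [12.59, 153.08], [-70.14, 250.14], [6.76, 159.57], [-176.63, 176.63]. Speed limits (degrees/s): [108.29, 108.29, 147.25, 172.46, 172.46, 172.46].

INTERFACE

Orientations are given as [roll, pitch, yaw] about the fixed x, y, z axes, in that order (R = Rz(yaw) Ry(pitch) Rx(roll)).
In Python, from station import r gives the robot as it stands.
- The arm moves only by the tool move_arm, never from a script. Its argument "moves" is a list of rows, each a list of 3 entries, a list of its own where there are three numbers: the opening, from 0 (shut) to 1 (fully open), then the shift along the tool's x, y, z as a fraction of full scale, then the turn about the tool's z as a fraction of full scale. In form: [[hand, [x, y, z], turn], ...]. A call has 1 to 10 rows; each row shifts and turns the commanded pose from where the row before left it, along the tool's axes as they then stand; what a row does not reach is not made up. Full scale, the value 1, is 0.025 m for a shift and 5 degrees for a turn. A row lasts 1/10 s, in which the tool goes at most 50 mm and 8.59 degrees, less where a joint would pass 70% of its speed; a pose out of reach is approached as far as the arm can. A call with a number of a shift or a turn outside -1 to 1 is refused whole. A call with a gripper value outside its range is refused whole. The fingers move at their own pace and stop on an object; "force" is the grip in N (left out, the last holds). Time passes only in rows, so rows that do not move let the fingers close. It gives the time, the measured TCP pose, the force, the opening and the grip force at its end, in the units of the state.
- r.get_obs(): the state, without advancing time (a new reading comes with each control period).
- r.snapshot(name): name is "scene" or "top" or "wrist"; returns a dict with "color" (400x640x3 uint8, red, green, blue), "vfov" (degrees; the focal length in pixels is half the picture's height over the tangent of half this angle, whatever the lens; pixels are square), "cx", "cy" (the principal point, pixels), "world_to_cam" (4x4, takes a point from world to camera coordinates). Camera axes: x right, y down, z forward; pixel columns grow to the right and rows downward; lengths in mm; the calibration is good to about 2 mm. A picture is of the moment at which its call begins. There is no depth.
- r.hand_in(): hands the job in; it is judged then, once.
The state is a dict: "time_s": time; "joint_pos": joint angles; "qd": joint speeds; "tau": joint torques, N m; "position": TCP position; "tcp_rot": TCP orientation; "force": force on the tool from outside, world axes, zero at the start; "torque": the same for the moment, N m; "opening": opening from 0.0 (shut) to 1.0 (fully open); "grasp_force": force on a finger pad.
Only numpy, scipy, OpenCV 4.12 (cv2) and the standard library are available. Lean on these libraries where they do the work, as an engineer would, in place of code of your own. Each camera call takes 0.05 s, during which the arm holds its last target. There are 200 camera calls.

TASK

Slide the grey parts box by its tab close up to the tray stand, square under the tray's front edge, and lift every orange cast block out of the mould and lay it flat, rib up, in the front row of the tray, ahead of the red lip, next to one another with their ribs pointing at the front edge. When box and blocks are all in place, tip the tray by its handle bar so that the whole front row slides off into the box while the blue blocks stay behind the lip (should one miss the box, put it in), then lower the tray until it is level again. Finally slide the filled box back by its tab until it is at least a hand's width (10 cm) clear of the stand, and leave the wax tin and the screwdriver where they are.

Things in the scene. Friction and masses are not known exactly. Their poses are not given: they have to be found in the camera images.
- cast_1: orange cast hand-sanding block (two to four are there; None if absent): 64x46 mm base 12 mm thick, and a grip rib along its middle 48 mm long (block's x), 18 mm wide (block's y), its flat top 38 mm above the underside; about 70 g. Origin: centre of the underside; z up when it stands rib up. At the start it sits rib up in a mould cavity
- cast_2: orange cast hand-sanding block (two to four are there; None if absent): 64x46 mm base 12 mm thick, and a grip rib along its middle 48 mm long (block's x), 18 mm wide (block's y), its flat top 38 mm above the underside; about 70 g. Origin: centre of the underside; z up when it stands rib up. At the start it sits rib up in a mould cavity
- cast_3: orange cast hand-sanding block (two to four are there; None if absent): 64x46 mm base 12 mm thick, and a grip rib along its middle 48 mm long (block's x), 18 mm wide (block's y), its flat top 38 mm above the underside; about 70 g. Origin: centre of the underside; z up when it stands rib up. At the start it sits rib up in a mould cavity
- cast_4: orange cast hand-sanding block (two to four are there; None if absent): 64x46 mm base 12 mm thick, and a grip rib along its middle 48 mm long (block's x), 18 mm wide (block's y), its flat top 38 mm above the underside; about 70 g. Origin: centre of the underside; z up when it stands rib up. At the start it sits rib up in a mould cavity
- blue_1: blue block of the same shape, stock in the back row of the tray, behind the red lip: 64x46 mm base 12 mm thick, and a grip rib along its middle 48 mm long (block's x), 18 mm wide (block's y), its flat top 38 mm above the underside; about 70 g. Origin: centre of the underside; z up when it stands rib up
- blue_2: blue block of the same shape, stock in the back row of the tray, behind the red lip: 64x46 mm base 12 mm thick, and a grip rib along its middle 48 mm long (block's x), 18 mm wide (block's y), its flat top 38 mm above the underside; about 70 g. Origin: centre of the underside; z up when it stands rib up
- blue_3: blue block of the same shape, stock in the back row of the tray, behind the red lip: 64x46 mm base 12 mm thick, and a grip rib along its middle 48 mm long (block's x), 18 mm wide (block's y), its flat top 38 mm above the underside; about 70 g. Origin: centre of the underside; z up when it stands rib up
- mould: fixed open aluminium mould, 158 (x) x 122 (y) x 22 mm high; 2 x 2 cavities 70x52 mm, 14 mm deep (floor 8 mm above the table), centres at x +-38, y +-29 mm. Blocks lie in it with 3 mm play all round, long side along x; only their ribs stand above it. Origin: centre of the underside
- tray_stand: fixed grey stand of the tipping tray; origin on the table straight below the tray's hinge, z up. The tray pours towards the stand's -x; the hinge runs along its y, 100 mm up, between two posts at y +-132 mm whose front faces are at x = -12 mm; the tray's front edge reaches to x = -30 mm
- tray (a joint): hinge of the white tray, rad: 0 level, up to 0.75 as the handle end is lifted and the tray tips towards the stand's -x. Stiff: stays where left; 8 to 10 N at the handle lifts it, about 3 N lowers it. Blocks slide on its smooth floor from about 0.3 rad; 0.6 rad clears the front row and the lip still holds the back row
- front_row (a point): middle of the tray's front row, on its floor (104 mm up when level); axes of the stand, turning with the tray. x from -42 mm (open front edge) to +42 mm (red lip, 8 mm high, 6 mm thick); 230 mm wide between side walls 20 mm high. Four blocks fit side by side, ribs along x, at y = -86, -29, +29, +86 mm (grey lines part the places)
- back_row (a point): centre of the tray's back row, on the floor, same axes: 70 mm deep, between the red lip and a back wall 20 mm high
- handle (a point): middle of the tray's black handle bar: round, 12 mm thick, 110 mm free length along the stand's y; 50 mm behind the back wall. At level it is 110 mm above the table, 187 mm from the hinge (stand's +x) and 10 mm above it; it swings about the hinge (stand's x = 0, z = 100 mm) as the tray tips
- parts_box: loose open grey box, 150 (x) x 270 (y) x 60 mm high, walls 5 mm, about 0.35 kg. A black upright tab 10 mm thick (x), 60 mm wide, 95 mm high, centred at x = -80 mm, is for gripping and sliding it. Origin: centre of the underside. In place: +x side to the posts, axes along the stand's, origin near x = -92, y = 0 mm of the stand
- wax_tin: red wax tin, 67x95x28 mm, bystander; origin: centre of the underside
- screwdriver: yellow screwdriver, 198 mm long, bystander; origin: centre of the underside
Not all that is in view belongs to the job. Leave any yellow look-alike of the cast_3 alone.

How it is judged:
By the outcome, as a careful person would: the job done as asked, in the order asked, and still so for the second after the job is handed in, with the robot touching nothing.
Of cast_1, cast_2, cast_3, cast_4 only 2 to 4 are there at a start; the rules pass over those that are not, and their reading is None.
At some moment in a run one of parts_box may be knocked a few centimetres aside while the robot is not near it.
Once in a run the grip may slacken for a moment while it holds something.
It also fails if it takes over 210 s, if anything falls off the work surface, if the arm or the gripper's body presses on something with over 40 N, if the wrist force passes 120 N, or if a joint passes its speed limit or range.

## Working session

There is one attempt and no reset: what is moved stays moved. The work goes in short steps, Python scripts to look and compute and a tool call to move; the robot and the scene stay as the last step left them, time stands still between calls to the robot, and variables do not carry over. Pictures are saved under pics/ and viewed, at most 14 in all, crops included, and the job is handed in when it is done.

Besides the shell and the picture viewer there is one more tool, called as a command line: name --argument value ..., lists and objects as JSON in quotes. move_arm: Moves the arm, as the interface text tells. Its arguments: {"type":"object","properties":{"moves":{"type":"array"},"force":{"type":"number"}},"required":["moves"]}

```bash
ls; mkdir -p pics
cat > h.py <<'E'
import numpy as np,cv2
from station import r
def snap(n,f):
    s=r.snapshot(n); cv2.imwrite(f'pics/{f}.png',cv2.cvtColor(s['color'],cv2.COLOR_RGB2BGR))
    np.savez(f'pics/{f}.npz',**s); return s
def px2w(s,u,v,z):
    f=200/np.tan(np.radians(float(s['vfov']))/2); T=np.array(s['world_to_cam']); R=T[:3,:3]
    c=-R.T@T[:3,3]; d=R.T@np.array([(u-s['cx'])/f,(v-s['cy'])/f,1.]); return c+d*(z-c[2])/d[2]
def w2px(s,p):
    f=200/np.tan(np.radians(float(s['vfov']))/2); T=np.array(s['world_to_cam']); q=T[:3,:3]@np.array(p,float)+T[:3,3]
    return np.array([s['cx']+f*q[0]/q[2],s['cy']+f*q[1]/q[2]])
E
python3 - <<'E'
from h import *
for n in ['scene','top']:
    s=snap(n,n+'0'); T=np.array(s['world_to_cam']); print(n,s['vfov'],s['cx'],s['cy'],(-T[:3,:3].T@T[:3,3]).round()); print(T.round(3))
print(r.get_obs())
E
```

```text
pics
scene 49.43518121519466 325.24209119611686 198.07318415415986 [  75.  945. 1014.]
[[-8.350000e-01 -5.500000e-01  1.600000e-02  5.656620e+02]
 [-3.840000e-01  5.620000e-01 -7.320000e-01  2.402730e+02]
 [ 3.930000e-01 -6.180000e-01 -6.810000e-01  1.244787e+03]
 [ 0.000000e+00  0.000000e+00  0.000000e+00  1.000000e+00]]
top 43.92002090404641 313.63087544054514 195.90990092815824 [ 350.   36. 1705.]
[[-1.700000e-02 -9.990000e-01 -3.700000e-02  1.044560e+02]
 [-9.890000e-01  2.200000e-02 -1.450000e-01  5.929280e+02]
 [ 1.460000e-01  3.400000e-02 -9.890000e-01  1.633504e+03]
 [ 0.000000e+00  0.000000e+00  0.000000e+00  1.000000e+00]]
{'time_s': 0.1, 'joint_pos': array([-7.56587857e+01,  2.83113257e+01,  7.71243707e+01,  8.59306864e-04,
        7.46285832e+01, -5.47252540e+00]), 'qd': array([-0.02375878, -0.10990047, -0.10473694,  0.02563719, -0.04386296,
       -0.02522286]), 'tau': array([ 2.31108104e-03, -8.83583808e+01, -3.84563434e+01, -4.01493060e-05,
        5.17102526e-03,  4.17643946e-06]), 'position': array([ 211.7759165 , -587.70442554,  255.75518037]), 'tcp_rot': array([-1.79936092e+02, -6.95477655e-03,  1.98135076e+01]), 'force': array([ 0.5927253 , -0.53979422,  0.62453049]), 'torque': array([0.00351003, 0.000843  , 0.01156242]), 'grasp_force': 0.0, 'opening': 0.9961663118261825}
```

View pics/top0.png

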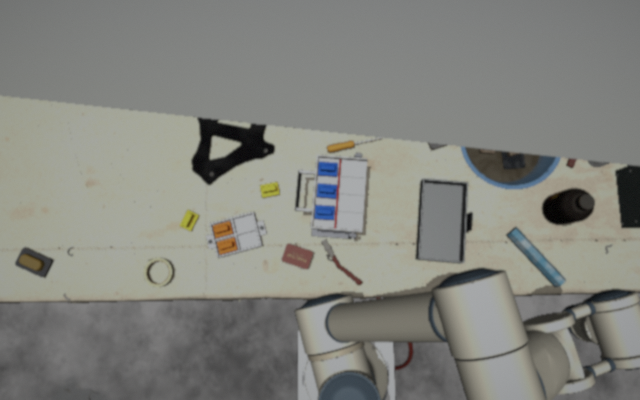

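View pics/scene0.png

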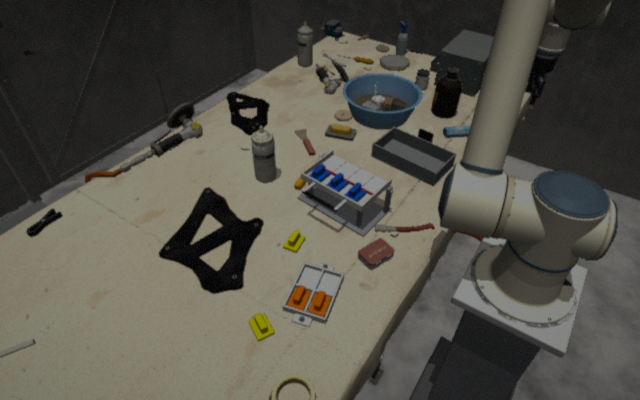

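Two orange casts sit in the mould around top (226,237). The stand is around (340,195) and its handle points left. The box is at (442,220) with its tab on the right. I'll enlarge both areas.

Run:
```python
import cv2
a=cv2.imread('pics/top0.png')[110:270,200:485]; cv2.imwrite('pics/topc.png',cv2.resize(a,None,fx=2.8,fy=2.8,interpolation=cv2.INTER_CUBIC))
a=cv2.imread('pics/scene0.png')[120:340,270:470]; cv2.imwrite('pics/scenec.png',cv2.resize(a,None,fx=2.7,fy=2.7,interpolation=cv2.INTER_CUBIC))
```

```text
(no output)
```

View pics/topc.png

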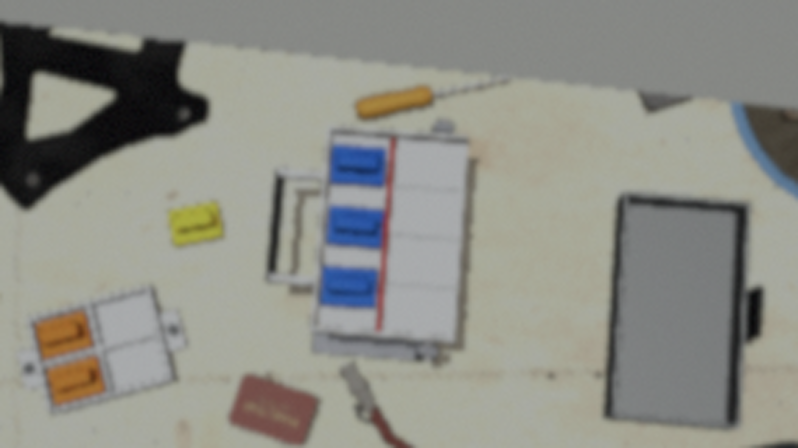

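View pics/scenec.png

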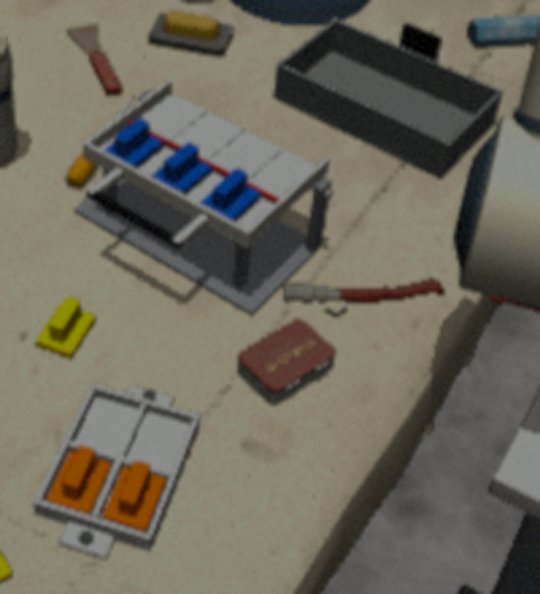

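```bash
cat > fit.py <<'E'
from h import *
from scipy.optimize import least_squares
def fit(obs,x0):
    # obs: (snap, (u,v), local xyz)
    def res(p,):
        c,s=np.cos(p[2]),np.sin(p[2]); o=[]
        for S,uv,l in obs: o+=list(w2px(S,[p[0]*1+c*l[0]-s*l[1],p[1]+s*l[0]+c*l[1],l[2]])-uv)
        return np.array(o)
    q=least_squares(res,x0,x_scale=[100,100,1],loss='soft_l1'); 
    return q.x[0],q.x[1],np.degrees(q.x[2]),res(q.x).round(1).reshape(-1,2).tolist()
E
python3 - <<'E'
from fit import *
T=dict(np.load('pics/top0.npz'));S=dict(np.load('pics/scene0.npz'))
t=lambda u,v:np.array([u/2.8+200-.3,v/2.8+110-.3]); s=lambda u,v:np.array([u/2.7+270-.3,v/2.7+120-.3])
h=np.pi/2
print('stand',fit([(T,t(393,138),(57,-115,112)),(T,t(379,330),(57,115,112)),(T,t(278,174),(187,-58,114)),(T,t(269,281),(187,58,114)),(T,t(469,140),(-30,-118,124)),(T,t(462,348),(-30,118,124)),
 (S,s(276,199),(57,115,112)),(S,s(150,131),(57,-115,112))],[450,0,h]))
print('mould',fit([(T,t(33,320),(79,-61,22)),(T,t(152,288),(-79,-61,22)),(T,t(178,379),(-79,61,22)),(T,t(53,412),(79,61,22)),
 (S,s(95,388),(-79,-61,22)),(S,s(200,417),(-79,61,22)),(S,s(152,547),(79,61,22)),(S,s(37,508),(79,-61,22))],[350,250,h+.2]))
print('box',fit([(T,t(620,196),(75,-135,60)),(T,t(747,205),(-75,-135,60)),(T,t(738,425),(-75,135,60)),(T,t(607,416),(75,135,60)),
 (S,s(278,70),(75,-135,60)),(S,s(340,22),(-75,-135,60)),(S,s(499,95),(-75,135,60)),(S,s(447,148),(75,135,60))],[400,-300,h]))
for n,S_,f,o in (('T',T,2.8,(200,110)),('S',S,2.7,(270,120))):
  hsv=cv2.cvtColor(S_['color'],cv2.COLOR_RGB2HSV); m=cv2.inRange(hsv,(4,150,80),(14,255,255))
  N,_,st,c=cv2.connectedComponentsWithStats(m); print(n,[(a.tolist(),b.round(1).tolist()) for a,b in zip(st,c) if a[4]>50])
E
```

```text
stand (np.float64(584.4134060406882), np.float64(-44.33120208272019), np.float64(84.45684209649367), [[0.2, 0.3], [0.0, 1.6], [0.3, 1.5], [0.5, -1.6], [-0.0, -0.2], [-2.3, -2.1], [4.3, 1.0], [-6.5, -3.7]])
mould (np.float64(469.8713784765456), np.float64(365.8969331547783), np.float64(104.16060943097729), [[-3.3, -0.2], [-1.4, -0.9], [-2.0, 1.0], [-2.3, 1.5], [-0.1, -1.6], [1.3, -0.8], [0.8, -2.3], [-0.2, -1.7]])
box (np.float64(502.14025901610273), np.float64(-328.0987047690607), np.float64(83.66217942127624), [[0.0, -1.5], [-0.0, -0.9], [-1.0, 2.0], [-0.5, 0.9], [-0.4, -1.7], [-1.3, -0.9], [2.1, -0.6], [1.1, -0.3]])
T [([0, 0, 640, 400, 255950], [319.5, 199.5])]
S [([0, 0, 640, 400, 255743], [319.6, 199.4]), ([91, 169, 30, 6, 65], [106.6, 172.3]), ([293, 286, 16, 19, 51], [300.5, 295.5])]
```

```bash
cat > plan.py <<'E'
from h import *
import json
def plan(wps,start=None,smax=0.96):
    """wps: (x,y,z,yaw,hand[,step mm]); prints rows of 10"""
    if start is None:
        o=r.get_obs(); start=list(o['position'])+[o['tcp_rot'][2]]
    p=np.array(start[:3],float); yaw=start[3]; rows=[]
    for w in wps:
        tgt=np.array(w[:3],float); st=w[5] if len(w)>5 else 25*smax
        dy=(yaw-w[3]+180)%360-180
        n=max(1,int(np.ceil(np.linalg.norm(tgt-p)/st)),int(np.ceil(abs(dy)/4.9)))
        p0,y0=p.copy(),yaw
        for i in range(n):
            q=p0+(tgt-p0)*(i+1)/n; c,s=np.cos(np.radians(yaw)),np.sin(np.radians(yaw))
            d=q-p; loc=np.array([c*d[0]+s*d[1],s*d[0]-c*d[1],-d[2]])/25
            loc=loc.round(2); t=round((yaw-(y0-dy*(i+1)/n))/5,2); L=loc*25
            p=p+np.array([c*L[0]+s*L[1],s*L[0]-c*L[1],-L[2]]); yaw-=5*t
            rows.append([w[4],loc.tolist(),t])
    for i in range(0,len(rows),10): print(json.dumps(rows[i:i+10]).replace(' ','').replace('-0.0,','0,').replace('-0.0]','0]').replace('0.0,','0,').replace('0.0]','0]').replace('0.','.'))
    print('end',p.round(1),round(yaw,2))
def st(): 
    o=r.get_obs(); print(round(o['time_s'],1),o['position'].round(1),o['tcp_rot'].round(2),o['force'].round(1),round(o['opening'],3),round(o['grasp_force'],1),o['joint_pos'].round(0))
E
python3 -c "
from plan import *
plan([(493,-430,256,-6.3,1)])"
```

```text
[[1,[.91,-.15,0],.37],[1,[.9,-.18,0],.38],[1,[.9,-.21,0],.37],[1,[.89,-.24,0],.37],[1,[.88,-.27,0],.38],[1,[.87,-.3,0],.37],[1,[.86,-.32,0],.37],[1,[.85,-.36,-.01],.37],[1,[.84,-.38,0],.38],[1,[.83,-.4,0],.37]]
[[1,[.81,-.44,0],.37],[1,[.8,-.46,0],.38],[1,[.78,-.48,0],.37],[1,[.77,-.52,0],.37]]
end [ 493.  -429.9  256. ] -6.29
```

move_arm --moves '[[1,[0.91,-0.15,0],0.37],[1,[0.9,-0.18,0],0.38],[1,[0.9,-0.21,0],0.37],[1,[0.89,-0.24,0],0.37],[1,[0.88,-0.27,0],0.38],[1,[0.87,-0.3,0],0.37],[1,[0.86,-0.32,0],0.37],[1,[0.85,-0.36,-0.01],0.37],[1,[0.84,-0.38,0],0.38],[1,[0.83,-0.4,0],0.37]]'

```text
time_s: 1.1
position: [413.4, -474.7, 256.2]
tcp_rot: [-180.0, 0.0, 1.1]
force: [-0.3, -0.7, -0.9]
opening: 1.001
grasp_force: 0.0
```

move_arm --moves '[[1,[0.81,-0.44,0],0.37],[1,[0.8,-0.46,0],0.38],[1,[0.78,-0.48,0],0.37],[1,[0.77,-0.52,0],0.37],[1,[0,0,0],0],[1,[0,0,0],0]]'

```text
time_s: 1.7
position: [493.1, -429.9, 256.1]
tcp_rot: [-180.0, 0.0, -6.2]
force: [-0.1, 0.3, 0.1]
opening: 1.001
grasp_force: 0.0
```

Run:
```python
from plan import *
st(); s=snap('wrist','w1'); T=s['world_to_cam']; print((-T[:3,:3].T@T[:3,3]).round(1),s['vfov'],T.round(2))
```

```text
1.7 [ 493.1 -429.9  256.1] [-1.7998e+02  4.0000e-02 -6.2100e+00] [-0.1  0.3  0.1] 1.001 0.0 [-46.  31.  73.  -0.  77.  50.]
[ 557.6 -437.   373.3] 67.6315296133674 [[-1.1000e-01 -9.9000e-01 -0.0000e+00 -3.7387e+02]
 [-9.6000e-01  1.0000e-01  2.6000e-01  4.8358e+02]
 [-2.6000e-01  3.0000e-02 -9.7000e-01  5.1731e+02]
 [ 0.0000e+00  0.0000e+00  0.0000e+00  1.0000e+00]]
```

View pics/w1.png

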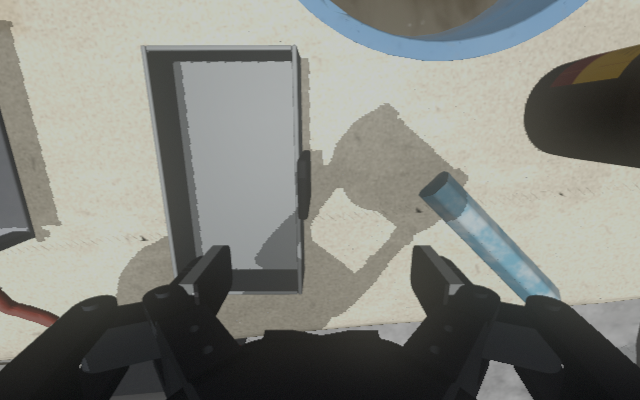

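Run:
```python
from fit import *
W=dict(np.load('pics/w1.npz'))
A=np.array
print('box',fit([(W,A([143,46]),(75,-135,60)),(W,A([298,45]),(-75,-135,60)),(W,A([302,293]),(-75,135,60)),(W,A([310,152]),(-85,-30,95)),(W,A([310,218]),(-85,30,95))],[500,-330,1.47]))
print(px2w(W,143,46,60),px2w(W,298,45,60),px2w(W,302,293,60),px2w(W,310,152,95),px2w(W,310,218,95))
```

```text
box (np.float64(503.9927955262794), np.float64(-334.7281249364143), np.float64(84.16116435944825), [[-2.0, -2.1], [0.4, -2.3], [2.3, 0.8], [-0.7, 5.8], [0.3, 1.1]])
[ 643.90786555 -275.22949385   60.        ] [ 628.76500088 -422.39764525   60.        ] [ 363.37272583 -392.99222021   60.        ] [ 530.46971006 -423.5835569    95.        ] [ 466.69431845 -416.04510371   95.        ]
```

Box is at about (504,-335) with yaw about 84°. Next I'll view the stand from above before sliding it.

```bash
python3 -c "
from plan import *
plan([(590,-50,340,-5.5,1)])"
```

```text
[[1,[.13,-.91,-.2],-.01],[1,[.13,-.92,-.19],-.01],[1,[.13,-.91,-.2],-.01],[1,[.14,-.92,-.2],-.01],[1,[.13,-.91,-.2],0],[1,[.13,-.92,-.19],-.01],[1,[.14,-.91,-.2],-.01],[1,[.13,-.91,-.2],-.01],[1,[.14,-.92,-.19],-.01],[1,[.13,-.91,-.2],-.01]]
[[1,[.14,-.91,-.2],-.01],[1,[.14,-.92,-.19],-.01],[1,[.14,-.91,-.2],0],[1,[.14,-.91,-.2],-.01],[1,[.14,-.92,-.2],-.01],[1,[.14,-.91,-.19],-.01],[1,[.14,-.91,-.2],-.01]]
end [590. -50. 340.] -5.5
```

move_arm --moves '[[1,[0.13,-0.91,-0.2],-0.01],[1,[0.13,-0.92,-0.19],-0.01],[1,[0.13,-0.91,-0.2],-0.01],[1,[0.14,-0.92,-0.2],-0.01],[1,[0.13,-0.91,-0.2],0],[1,[0.13,-0.92,-0.19],-0.01],[1,[0.14,-0.91,-0.2],-0.01],[1,[0.13,-0.91,-0.2],-0.01],[1,[0.14,-0.92,-0.19],-0.01],[1,[0.13,-0.91,-0.2],-0.01]]'

```text
time_s: 2.75
position: [549.9, -206.4, 306.0]
tcp_rot: [180.0, 0.0, -5.9]
force: [0.1, 0.9, -0.3]
opening: 1.002
grasp_force: 0.0
```

move_arm --moves '[[1,[0.14,-0.91,-0.2],-0.01],[1,[0.14,-0.92,-0.19],-0.01],[1,[0.14,-0.91,-0.2],0],[1,[0.14,-0.91,-0.2],-0.01],[1,[0.14,-0.92,-0.2],-0.01],[1,[0.14,-0.91,-0.19],-0.01],[1,[0.14,-0.91,-0.2],-0.01],[1,[0,0,0],0],[1,[0,0,0],0]]'

```text
time_s: 3.65
position: [590.4, -50.6, 340.2]
tcp_rot: [180.0, 0.0, -5.5]
force: [-0.2, -0.5, 0.6]
opening: 0.999
grasp_force: 0.0
```

Run:
```python
from plan import *
st(); s=snap('wrist','w2')
```

```text
3.6 [590.4 -50.6 340.2] [ 1.7998e+02  1.0000e-02 -5.5200e+00] [-0.2 -0.5  0.6] 0.999 0.0 [-11.  22.  75.  -0.  84.  85.]
```

View pics/w2.png

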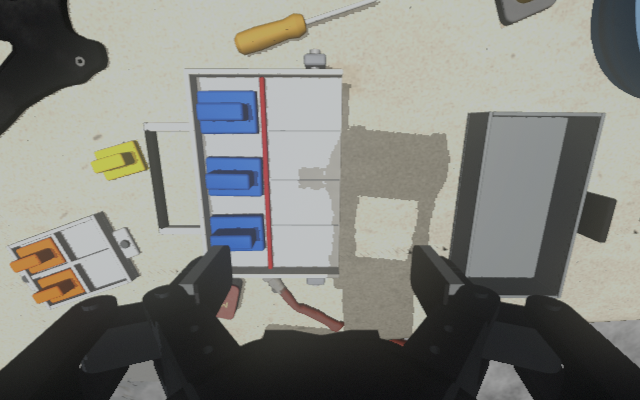

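Run:
```python
from fit import *
W=dict(np.load('pics/w2.npz'))
A=np.array
print('stand',fit([(W,A(a),b) for a,b in [((263,76),(57,-115,112)),((270,269),(57,115,112)),((341,131),(-30,-57.5,104)),((340,180),(-30,0,104)),((339.5,225),(-30,57.5,104)),((154,126),(187,-55,112)),((164,230),(187,55,112))]],[584,-44,1.47]))
print('mould',fit([(W,A(a),b) for a,b in [((98,214),(-79,-61,22)),((133,279),(-79,61,22)),((10,246),(79,-61,22)),((50,306),(79,61,22))]],[470,365,1.8]))
print('box',fit([(W,A(a),b) for a,b in [((470,113),(75,-135,60)),((604,113),(-75,-135,60)),((450,292),(75,135,60)),((561,296),(-75,135,60))]],[504,-335,1.47]))
```

```text
stand (np.float64(586.780334192121), np.float64(-43.73973142492312), np.float64(84.01916855854768), [[0.1, -0.2], [0.6, 0.3], [0.9, -0.0], [0.7, 0.0], [-0.0, 0.2], [-3.9, 5.9], [-1.3, -6.0]])
mould (np.float64(474.0726524263884), np.float64(359.58740601244455), np.float64(102.9253064833934), [[-0.4, -0.7], [2.1, 2.1], [-1.5, -2.4], [0.3, 1.9]])
box (np.float64(504.9927613028853), np.float64(-320.57620925041317), np.float64(85.48473292516208), [[7.5, -0.5], [-8.5, -2.7], [6.3, 6.7], [-5.1, 1.2]])
```

Run:
```python
from fit import *
from plan import *
W=dict(np.load('pics/w2.npz'))
A=np.array
print('box',fit([(W,A(a),b) for a,b in [((490,113),(75,-135,60)),((604,113),(-75,-135,60)),((470,292),(75,135,60)),((561,296),(-75,135,60))]],[504,-335,1.47]))
print('box',fit([(W,A(a),b) for a,b in [((470,113),(75,-135,0)),((450,292),(75,135,0)),((604,113),(-75,-135,60))]],[504,-335,1.47]))
plan([(497,-410,160,-6,1),(497,-414.5,150,-6,1),(497,-414.5,90,-6,1,20)])
```

```text
box (np.float64(502.77698260831943), np.float64(-332.6920087708599), np.float64(84.52516511653052), [[-1.1, -0.7], [2.5, -0.8], [-7.1, 6.6], [1.2, 2.5]])
box (np.float64(500.46106229485696), np.float64(-336.0363694995932), np.float64(85.34258978773194), [[-2.4, 2.5], [-0.2, -12.1], [3.6, -0.0]])
[[1,[-.13,.81,.4],0],[1,[-.13,.82,.4],.01],[1,[-.13,.81,.4],0],[1,[-.12,.82,.4],.01],[1,[-.13,.81,.4],0],[1,[-.13,.82,.4],.01],[1,[-.13,.81,.4],0],[1,[-.12,.82,.4],.01],[1,[-.13,.81,.4],0],[1,[-.13,.81,.4],.01]]
[[1,[-.12,.82,.4],0],[1,[-.13,.81,.4],.01],[1,[-.12,.82,.4],0],[1,[-.13,.81,.4],.01],[1,[-.12,.82,.4],0],[1,[-.13,.81,.4],.01],[1,[-.12,.82,.4],0],[1,[-.12,.81,.4],.01],[1,[.02,.18,.4],0],[1,[0,0,.6],0]]
[[1,[0,0,.6],0],[1,[0,0,.6],0],[1,[0,0,.6],0]]
end [ 497.1 -414.4   90.1] -6.01
```

move_arm --moves '[[1,[-0.13,0.81,0.4],0],[1,[-0.13,0.82,0.4],0.01],[1,[-0.13,0.81,0.4],0],[1,[-0.12,0.82,0.4],0.01],[1,[-0.13,0.81,0.4],0],[1,[-0.13,0.82,0.4],0.01],[1,[-0.13,0.81,0.4],0],[1,[-0.12,0.82,0.4],0.01],[1,[-0.13,0.81,0.4],0],[1,[-0.13,0.81,0.4],0.01]]'

```text
time_s: 4.7
position: [537.7, -251.3, 239.7]
tcp_rot: [180.0, 0.0, -5.9]
force: [0.7, -0.1, -0.4]
opening: 1.001
grasp_force: 0.0
```

move_arm --moves '[[1,[-0.12,0.82,0.4],0],[1,[-0.13,0.81,0.4],0.01],[1,[-0.12,0.82,0.4],0],[1,[-0.13,0.81,0.4],0.01],[1,[-0.12,0.82,0.4],0],[1,[-0.13,0.81,0.4],0.01],[1,[-0.12,0.82,0.4],0],[1,[-0.12,0.81,0.4],0.01],[1,[0.02,0.18,0.4],0],[1,[0,0,0.6],0]]'

```text
time_s: 5.7
position: [497.6, -415.0, 134.8]
tcp_rot: [180.0, -0.1, -6.1]
force: [-0.2, 0.4, -0.3]
opening: 1.003
grasp_force: 0.0
```

move_arm --moves '[[1,[0,0,0.6],0],[1,[0,0,0.6],0],[1,[0,0,0.6],0],[0,[0,0,0],0],[0,[0,0,0],0],[0,[0,0,0],0],[0,[0,0,0],0],[0,[0,0,0],0],[0,[0,0,0],0],[0,[0,0,0],0]]' --force 40

```text
time_s: 6.7
position: [497.9, -413.5, 90.9]
tcp_rot: [180.0, -0.0, -6.0]
force: [-0.9, 3.1, 6.4]
opening: 0.109
grasp_force: 41.6
```

Run:
```python
from plan import *
st()
plan([(569.2,-213.8,92,-6,0,15)])
```

```text
6.7 [ 497.9 -413.5   90.9] [ 1.7998e+02 -4.0000e-02 -5.9900e+00] [-0.9  3.1  6.4] 0.109 41.6 [-45.  40.  83.   0.  57.  51.]
[[0,[.13,-.55,0],0],[0,[.14,-.55,-.01],0],[0,[.13,-.55,0],0],[0,[.13,-.55,0],0],[0,[.14,-.55,0],0],[0,[.13,-.55,-.01],0],[0,[.14,-.55,0],0],[0,[.13,-.55,0],0],[0,[.13,-.55,-.01],0],[0,[.14,-.55,0],0]]
[[0,[.13,-.55,0],0],[0,[.13,-.54,0],0],[0,[.14,-.55,-.01],0],[0,[.13,-.55,0],0],[0,[.14,-.55,0],0]]
end [ 569.3 -213.9   91.9] -5.99
```

move_arm --moves '[[0,[0.13,-0.55,0],0],[0,[0.14,-0.55,-0.01],0],[0,[0.13,-0.55,0],0],[0,[0.13,-0.55,0],0],[0,[0.14,-0.55,0],0],[0,[0.13,-0.55,-0.01],0],[0,[0.14,-0.55,0],0],[0,[0.13,-0.55,0],0],[0,[0.13,-0.55,-0.01],0],[0,[0.14,-0.55,0],0]]'

```text
time_s: 7.7
position: [545.5, -279.0, 90.9]
tcp_rot: [-180.0, 0.0, -6.0]
force: [-0.8, -3.8, 1.2]
opening: 0.109
grasp_force: 41.4
```

move_arm --moves '[[0,[0.13,-0.55,0],0],[0,[0.13,-0.54,0],0],[0,[0.14,-0.55,-0.01],0],[0,[0.13,-0.45,0],0],[0,[0.14,-0.3,0],0],[0,[0,0,0],0],[0,[0,0,0],0]]'

```text
time_s: 8.4
position: [568.1, -222.6, 91.1]
tcp_rot: [-180.0, 0.0, -6.0]
force: [0.2, 0.1, -4.0]
opening: 0.108
grasp_force: 40.5
```

Run:
```python
from plan import *
st(); snap('wrist','w3')
```

```text
8.4 [ 568.1 -222.6   91.1] [-1.80e+02  2.00e-02 -5.97e+00] [ 0.2  0.1 -4. ] 0.108 40.5 [-27.  38.  88.  -0.  53.  69.]
```

View pics/w3.png

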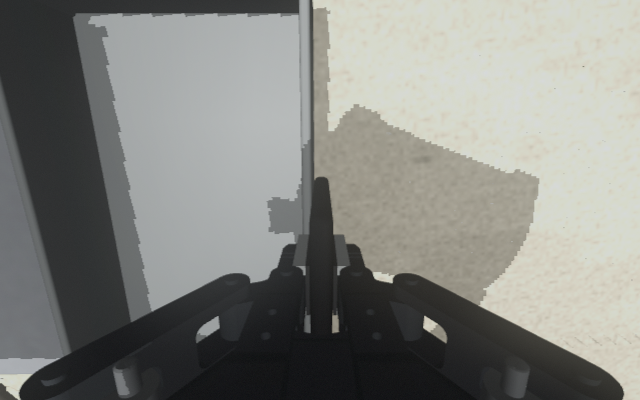

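Run:
```python
from plan import *
W=dict(np.load('pics/w3.npz'))
a=np.radians(84.02);u=np.array([np.cos(a),np.sin(a)]);v=np.array([-u[1],u[0]])
def sf(p): d=p[:2]-np.array([586.8,-43.7]); return np.array([d@u,d@v]).round(1)
for q,z in [((320,180),95),((300,12),60),((310,160),60),((303,12),60),((4,60),60),((60,340),60)]: print(q,px2w(W,*q,z).round(1),sf(px2w(W,*q,z)))
print(sf(r.get_obs()['position']))
```

```text
(320, 180) [ 610.5 -226.6   95. ] [-179.4  -42.7]
(300, 12) [ 679.3 -224.9   60. ] [-170.5 -110.9]
(310, 160) [ 614.3 -221.9   60. ] [-174.3  -45.9]
(303, 12) [ 679.2 -226.2   60. ] [-171.9 -110.9]
(4, 60) [674.1 -88.   60. ] [-34.9 -91.5]
(60, 340) [524.3 -63.5  60. ] [-26.2  60.1]
[-180.1    0. ]
```

move_arm --moves '[[0,[0,-0.17,0],0],[0,[0,-0.17,0],0],[0,[0,0,0],0],[0,[0,0,0],0],[1,[0,0,0],0],[1,[0,0,0],0],[1,[0,0,0],0],[1,[0,0,0],0],[1,[0,0,-1],0],[1,[0,0,-1],0]]'

```text
time_s: 9.45
position: [568.6, -214.0, 141.4]
tcp_rot: [-180.0, 0.1, -6.0]
force: [0.2, -0.9, -0.0]
opening: 0.999
grasp_force: 0.0
```

Run:
```python
from plan import *
st()
plan([(590,-150,300,-6,1),(590,-130,340,-6,1)])
```

```text
9.4 [ 568.6 -214.   141.4] [-1.7997e+02  8.0000e-02 -5.9900e+00] [ 0.2 -0.9 -0. ] 0.999 0.0 [-26.  34.  87.   0.  59.  70.]
[[1,[.07,-.33,-.79],0],[1,[.08,-.33,-.8],0],[1,[.07,-.33,-.79],0],[1,[.07,-.33,-.79],0],[1,[.07,-.33,-.79],0],[1,[.08,-.33,-.8],0],[1,[.07,-.33,-.79],0],[1,[.07,-.32,-.79],0],[1,[-.04,-.4,-.8],0],[1,[-.04,-.4,-.8],0]]
end [ 590.  -130.   339.9] -5.99
```

move_arm --moves '[[1,[0.07,-0.33,-0.79],0],[1,[0.08,-0.33,-0.8],0],[1,[0.07,-0.33,-0.79],0],[1,[0.07,-0.33,-0.79],0],[1,[0.07,-0.33,-0.79],0],[1,[0.08,-0.33,-0.8],0],[1,[0.07,-0.33,-0.79],0],[1,[0.07,-0.32,-0.79],0],[1,[-0.04,-0.4,-0.8],0],[1,[-0.04,-0.4,-0.8],0]]'

```text
time_s: 10.45
position: [590.3, -129.8, 340.6]
tcp_rot: [-180.0, 0.0, -6.0]
force: [0.0, -0.1, -0.3]
opening: 0.997
grasp_force: 0.0
```

move_arm --moves '[[1,[0,0,0],0],[1,[0,0,0],0]]'

```text
time_s: 10.65
position: [590.4, -130.1, 339.8]
tcp_rot: [180.0, -0.0, -6.0]
force: [-0.4, -0.4, 0.6]
opening: 0.996
grasp_force: 0.0
```

Run:
```python
from plan import *
st(); snap('wrist','w4')
```

```text
10.7 [ 590.4 -130.1  339.8] [ 1.7999e+02 -3.0000e-02 -5.9700e+00] [-0.4 -0.4  0.6] 0.996 0.0 [-18.  23.  73.  -0.  84.  78.]
```

View pics/w4.png

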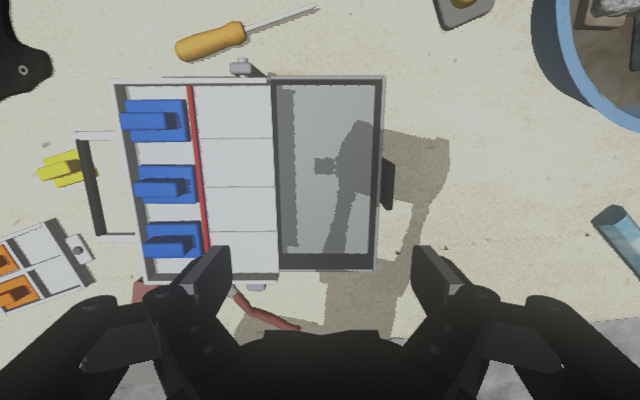

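Run:
```python
from fit import *
W=dict(np.load('pics/w4.npz'))
A=np.array
S=fit([(W,A(a),b) for a,b in [((190,87),(57,-115,112)),((274,138),(-30,-57.5,104)),((275.5,187),(-30,0,104)),((277,232),(-30,57.5,104))]],[586,-44,1.47]);print(S)
B=fit([(W,A(a),b) for a,b in [((384,76),(-75,-135,60)),((375,270),(-75,135,60)),((394,159),(-85,-30,95)),((390,210),(-85,30,95))]],[577,-135,1.47]);print(B)
a=np.radians(84.1);u=np.array([np.cos(a),np.sin(a)]);v=np.array([-u[1],u[0]])
d=A(B[:2])-A(S[:2]);print(d@u,d@v)
for q in [(384,76),(375,270)]:
  d=px2w(W,*q,60)[:2]-A(S[:2]);print(d@u,d@v)
```

```text
(np.float64(585.8847046927336), np.float64(-44.19142885062908), np.float64(84.30818361664873), [[-0.2, -1.3], [-0.5, 0.9], [0.2, 0.3], [0.7, -0.1]])
(np.float64(576.0240272947776), np.float64(-131.77577302394403), np.float64(84.2944474330828), [[-0.1, -2.7], [-0.3, 1.0], [-0.3, 3.0], [0.9, -0.6]])
-88.13399792873311 0.8054266660081192
-162.94048196457572 -131.31835775495415
-163.98062441045425 133.87862328935793
```

Run:
```python
from plan import *
plan([(470,380,230,103,1)])
```

```text
[[1,[-.3,-.86,.19],-.95],[1,[-.23,-.88,.19],-.95],[1,[-.15,-.9,.19],-.94],[1,[-.08,-.91,.19],-.95],[1,[-.01,-.91,.19],-.95],[1,[.07,-.91,.19],-.95],[1,[.15,-.9,.19],-.94],[1,[.22,-.89,.19],-.95],[1,[.29,-.86,.19],-.95],[1,[.36,-.84,.19],-.95]]
[[1,[.43,-.8,.19],-.94],[1,[.5,-.77,.19],-.95],[1,[.55,-.72,.19],-.95],[1,[.62,-.67,.19],-.95],[1,[.67,-.62,.19],-.95],[1,[.71,-.57,.19],-.94],[1,[.76,-.5,.19],-.95],[1,[.8,-.43,.19],-.95],[1,[.84,-.37,.19],-.95],[1,[.86,-.3,.19],-.94]]
[[1,[.88,-.23,.19],-.95],[1,[.9,-.16,.19],-.95],[1,[.91,-.08,.19],-.95]]
end [469.9 380.  229.9] 103.01
```

move_arm --moves '[[1,[-0.3,-0.86,0.19],-0.95],[1,[-0.23,-0.88,0.19],-0.95],[1,[-0.15,-0.9,0.19],-0.94],[1,[-0.08,-0.91,0.19],-0.95],[1,[-0.01,-0.91,0.19],-0.95],[1,[0.07,-0.91,0.19],-0.95],[1,[0.15,-0.9,0.19],-0.94],[1,[0.22,-0.89,0.19],-0.95],[1,[0.29,-0.86,0.19],-0.95],[1,[0.36,-0.84,0.19],-0.95]]'

```text
time_s: 11.7
position: [537.4, 92.2, 291.1]
tcp_rot: [-179.9, 0.1, 41.6]
force: [0.6, 0.0, -0.4]
opening: 0.996
grasp_force: 0.0
```

move_arm --moves '[[1,[0.43,-0.8,0.19],-0.94],[1,[0.5,-0.77,0.19],-0.95],[1,[0.55,-0.72,0.19],-0.95],[1,[0.62,-0.67,0.19],-0.95],[1,[0.67,-0.62,0.19],-0.95],[1,[0.71,-0.57,0.19],-0.94],[1,[0.76,-0.5,0.19],-0.95],[1,[0.8,-0.43,0.19],-0.95],[1,[0.84,-0.37,0.19],-0.95],[1,[0.86,-0.3,0.19],-0.94]]'

```text
time_s: 12.7
position: [485.6, 313.9, 243.5]
tcp_rot: [-179.9, 0.0, 88.9]
force: [0.2, -1.2, -0.7]
opening: 0.998
grasp_force: 0.0
```

move_arm --moves '[[1,[0.88,-0.23,0.19],-0.95],[1,[0.9,-0.16,0.19],-0.95],[1,[0.91,-0.08,0.19],-0.95],[1,[0,0,0],0],[1,[0,0,0],0]]'

```text
time_s: 13.2
position: [469.9, 379.7, 229.6]
tcp_rot: [-179.9, 0.0, 103.0]
force: [0.5, 0.1, -0.3]
opening: 1.002
grasp_force: 0.0
```

Run:
```python
from plan import *
st(); snap('wrist','w5')
```

```text
13.2 [469.9 379.7 229.6] [-1.7991e+02  5.0000e-02  1.0298e+02] [ 0.5  0.1 -0.3] 1.002 0.0 [33. 28. 82. -0. 70. 20.]
```

View pics/w5.png

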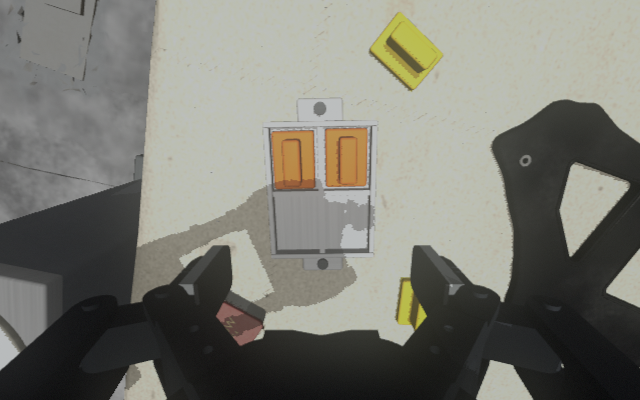

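Run:
```python
from fit import *
W=dict(np.load('pics/w5.npz'))
A=np.array
M=fit([(W,A(a),b) for a,b in [((264,124),(79,61,22)),((376.5,123),(79,-61,22)),((271,257),(-79,61,22)),((373,254),(-79,-61,22))]],[470,360,1.8]);print(M)
a=np.radians(M[2]);u=A([np.cos(a),np.sin(a)]);v=A([-u[1],u[0]])
for l in [(38,29),(38,-29)]: print('cav',A(M[:2])+l[0]*u+l[1]*v)
c=cv2.cvtColor(W['color'],cv2.COLOR_RGB2HSV); m=cv2.inRange(c,(5,120,60),(18,255,255)); m[:,:250]=0;m[:,390:]=0
n,_,st_,ce=cv2.connectedComponentsWithStats(m)
for s,q in zip(st_,ce):
  if 300<s[4]<20000: print(s,q)
for q,z in [((272,129),20),((315,129),20),((272,190),20),((315,190),20),((326,127),20),((369,127),20),((369,187),20),((291,139),46),((291,187),46),((347,136),46),((347,184),46)]: print(q,z,px2w(W,*q,z).round(1))
```

```text
(np.float64(472.61353543793956), np.float64(364.75924750712613), np.float64(103.67343888804815), [[-1.6, -0.8], [1.8, -1.2], [-0.3, 3.3], [0.3, 5.3]])
cav [435.45269621 394.82703804]
cav [491.80890711 408.53752644]
[ 326  128   41   59 2322] [345.9203273  156.87812231]
[ 272  131   43   58 2294] [293.47297297 159.27027027]
(272, 129) 20 [405.4 423.4  20. ]
(315, 129) 20 [450.  433.7  20. ]
(272, 190) 20 [417.6 357.9  20. ]
(315, 190) 20 [464.6 368.7  20. ]
(326, 127) 20 [460.9 438.3  20. ]
(369, 127) 20 [505.4 448.6  20. ]
(369, 187) 20 [522.7 385.7  20. ]
(291, 139) 46 [429.4 419.8  46. ]
(291, 187) 46 [439.  372.2  46. ]
(347, 136) 46 [482.6 435.   46. ]
(347, 184) 46 [494.5 388.3  46. ]
```

Run:
```python
from plan import *
plan([(434.5,396,120,103.3,.5),(434.5,396,51,103.3,.5,14)])
print('lift & place'); s=(434.5,396,51,103.3)
plan([(434.5,396,101,103.3,0,12),(470,340,215,103.3,0),(558.7,-29,215,84.2,0),(558.7,-29,160,84.2,0,15)],s)
```

```text
[[.5,[.19,-.25,.88],-.01],[.5,[.2,-.25,.88],-.02],[.5,[.19,-.24,.88],-.01],[.5,[.19,-.25,.88],-.02],[.5,[.2,-.25,.88],-.01],[.5,[0,0,.55],0],[.5,[0,0,.55],0],[.5,[0,0,.55],0],[.5,[0,0,.55],0],[.5,[0,0,.56],0]]
end [434.4 396.   50.9] 103.28
lift & place
[[0,[0,0,-.4],0],[0,[0,0,-.4],0],[0,[0,0,-.4],0],[0,[0,0,-.4],0],[0,[0,0,-.4],0],[0,[-.42,.14,-.76],0],[0,[-.42,.15,-.76],0],[0,[-.41,.14,-.76],0],[0,[-.42,.15,-.76],0],[0,[-.42,.14,-.76],0]]
[[0,[-.42,.15,-.76],0],[0,[-.95,0,0],.24],[0,[-.95,.03,0],.24],[0,[-.94,.04,0],.24],[0,[-.95,.06,0],.23],[0,[-.95,.08,0],.24],[0,[-.94,.11,0],.24],[0,[-.94,.12,0],.24],[0,[-.94,.14,0],.24],[0,[-.93,.16,0],.24]]
[[0,[-.93,.18,0],.24],[0,[-.93,.2,0],.24],[0,[-.92,.22,0],.23],[0,[-.92,.24,0],.24],[0,[-.92,.25,0],.24],[0,[-.9,.28,0],.24],[0,[-.9,.29,0],.24],[0,[0,0,.55],0],[0,[0,0,.55],0],[0,[0,0,.55],0]]
[[0,[0,0,.55],0]]
end [558.6 -28.9 160. ] 84.2
```

move_arm --moves '[[0.5,[0.19,-0.25,0.88],-0.01],[0.5,[0.2,-0.25,0.88],-0.02],[0.5,[0.19,-0.24,0.88],-0.01],[0.5,[0.19,-0.25,0.88],-0.02],[0.5,[0.2,-0.25,0.88],-0.01],[0.5,[0,0,0.55],0],[0.5,[0,0,0.55],0],[0.5,[0,0,0.55],0],[0.5,[0,0,0.55],0],[0.5,[0,0,0.55],0]]'

```text
time_s: 14.25
position: [434.9, 396.6, 50.9]
tcp_rot: [180.0, -0.0, 103.3]
force: [0.6, 0.3, 0.0]
opening: 0.5
grasp_force: 0.0
```

move_arm --moves '[[0,[0,0,0],0],[0,[0,0,0],0],[0,[0,0,0],0],[0,[0,0,0],0],[0,[0,0,0],0],[0,[0,0,0],0]]' --force 45

```text
time_s: 14.85
position: [434.5, 396.8, 52.1]
tcp_rot: [180.0, -0.0, 103.4]
force: [-0.1, 0.2, -0.3]
opening: 0.201
grasp_force: 46.3
```

move_arm --moves '[[0,[0,0,-0.4],0],[0,[0,0,-0.4],0],[0,[0,0,-0.4],0],[0,[0,0,-0.4],0],[0,[0,0,-0.4],0]]'

```text
time_s: 15.35
position: [434.6, 396.8, 103.0]
tcp_rot: [180.0, -0.0, 103.4]
force: [-0.6, 0.4, -1.1]
opening: 0.204
grasp_force: 46.3
```

Run:
```python
from plan import *
st(); snap('wrist','w6')
```

```text
15.3 [434.6 396.8 103. ] [ 1.7997e+02 -2.0000e-02  1.0336e+02] [-0.6  0.4 -1.1] 0.204 46.3 [37. 36. 91.  0. 53. 23.]
```

View pics/w6.png

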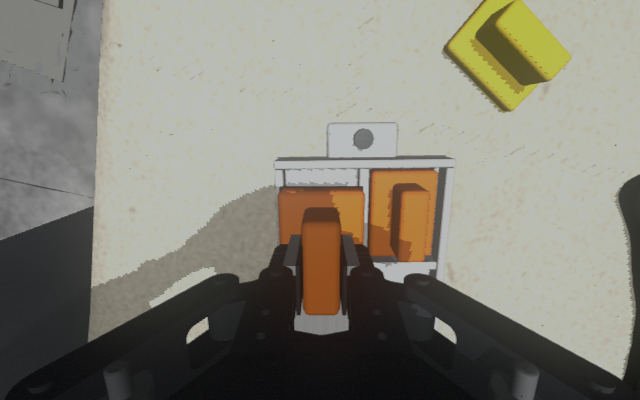

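move_arm --moves '[[0,[-0.42,0.14,-0.76],0],[0,[-0.42,0.15,-0.76],0],[0,[-0.41,0.14,-0.76],0],[0,[-0.42,0.15,-0.76],0],[0,[-0.42,0.14,-0.76],0],[0,[-0.42,0.15,-0.76],0],[0,[-0.95,0,0],0.24],[0,[-0.95,0.03,0],0.24],[0,[-0.94,0.04,0],0.24],[0,[-0.95,0.06,0],0.23]]'

```text
time_s: 16.4
position: [492.3, 247.6, 216.0]
tcp_rot: [180.0, -0.0, 98.6]
force: [0.6, 0.0, -0.4]
opening: 0.198
grasp_force: 46.4
```

move_arm --moves '[[0,[-0.95,0.08,0],0.24],[0,[-0.94,0.11,0],0.24],[0,[-0.94,0.12,0],0.24],[0,[-0.94,0.14,0],0.24],[0,[-0.93,0.16,0],0.24],[0,[-0.93,0.18,0],0.24],[0,[-0.93,0.2,0],0.24],[0,[-0.92,0.22,0],0.23],[0,[-0.92,0.24,0],0.24],[0,[-0.92,0.25,0],0.24]]'

```text
time_s: 17.4
position: [548.0, 16.9, 216.0]
tcp_rot: [180.0, -0.0, 86.6]
force: [0.8, -1.1, -0.9]
opening: 0.194
grasp_force: 46.5
```

move_arm --moves '[[0,[-0.9,0.28,0],0.24],[0,[-0.9,0.29,0],0.24],[0,[0,0,0],0],[0,[0,0,0],0]]'

```text
time_s: 17.8
position: [558.9, -28.2, 215.8]
tcp_rot: [-180.0, -0.0, 84.2]
force: [-0.3, -0.1, -0.5]
opening: 0.2
grasp_force: 46.4
```

Run:
```python
from plan import *
st(); plan([(558.7,-29,165,84.2,0,15),(558.7,-29,149,84.2,0,4)])
s=snap('wrist','w7')
```

```text
17.8 [558.9 -28.2 215.8] [-1.7999e+02 -1.0000e-02  8.4220e+01] [-0.3 -0.1 -0.5] 0.2 46.4 [-9. 26. 89.  0. 65. -3.]
[[0,[-.01,0,.51],0],[0,[-.01,0,.51],0],[0,[-.01,0,.5],0],[0,[0,0,.51],0],[0,[0,0,.13],0],[0,[0,0,.13],0],[0,[0,0,.13],0],[0,[0,0,.12],0],[0,[0,0,.13],0]]
end [558.8 -28.9 149.1] 84.22
```

move_arm --moves '[[0,[-0.01,0,0.51],0],[0,[-0.01,0,0.51],0],[0,[-0.01,0,0.5],0],[0,[0,0,0.51],0],[0,[0,0,0.13],0],[0,[0,0,0.13],0],[0,[0,0,0.13],0],[0,[0,0,0.12],0],[0,[0,0,0],0]]'

```text
time_s: 18.75
position: [558.9, -28.8, 152.1]
tcp_rot: [-180.0, -0.0, 84.3]
force: [0.2, 0.3, -0.5]
opening: 0.202
grasp_force: 46.4
```

Run:
```python
from plan import *
st()
```

```text
18.8 [558.9 -28.8 152.1] [-179.99   -0.     84.26] [ 0.2  0.3 -0.5] 0.202 46.4 [-9. 30. 93. -0. 57. -3.]
```

move_arm --moves '[[0,[0,0,0.06],0],[0,[0,0,0.05],0],[0,[0,0,0.04],0],[0,[0,0,0],0]]'

```text
time_s: 19.15
position: [558.9, -28.8, 148.5]
tcp_rot: [-180.0, 0.0, 84.3]
force: [-0.6, 0.1, -1.2]
opening: 0.199
grasp_force: 46.4
```

move_arm --moves '[[0.5,[0,0,0],0],[0.5,[0,0,0],0],[0.5,[0,0,0],0],[0.5,[0,0,0],0],[0.5,[0,0,-0.6],0],[0.5,[0,0,-0.9],0],[0.5,[0,0,-0.9],0]]'

```text
time_s: 19.85
position: [558.7, -28.7, 209.1]
tcp_rot: [-180.0, -0.0, 84.3]
force: [-0.6, 0.9, 0.1]
opening: 0.502
grasp_force: 0.0
```

Run:
```python
from plan import *
st(); s=snap('wrist','w8')
plan([(490,330,200,103.3,.5),(490,411,130,103.3,.5),(490,411,51,103.3,.5,14)])
```

```text
19.9 [558.7 -28.7 209.1] [-179.96   -0.     84.26] [-0.6  0.9  0.1] 0.502 0.0 [-9. 26. 90.  0. 64. -3.]
[[.5,[.88,-.26,.03],-.24],[.5,[.88,-.25,.03],-.24],[.5,[.88,-.23,.04],-.23],[.5,[.89,-.21,.03],-.24],[.5,[.9,-.19,.03],-.24],[.5,[.89,-.17,.03],-.24],[.5,[.91,-.16,.03],-.24],[.5,[.9,-.13,.03],-.23],[.5,[.91,-.12,.04],-.24],[.5,[.91,-.09,.03],-.24]]
[[.5,[.91,-.08,.03],-.24],[.5,[.91,-.06,.03],-.24],[.5,[.91,-.04,.03],-.23],[.5,[.92,-.02,.04],-.24],[.5,[.91,-.01,.03],-.24],[.5,[.92,.02,.03],-.24],[.5,[.63,.15,.56],0],[.5,[.63,.15,.56],0],[.5,[.63,.15,.56],0],[.5,[.63,.15,.56],0]]
[[.5,[.63,.15,.56],0],[.5,[0,0,.53],0],[.5,[0,0,.52],0],[.5,[0,0,.53],0],[.5,[0,0,.53],0],[.5,[0,0,.52],0],[.5,[0,0,.53],0]]
end [490.1 411.   51. ] 103.32
```

View pics/w8.png

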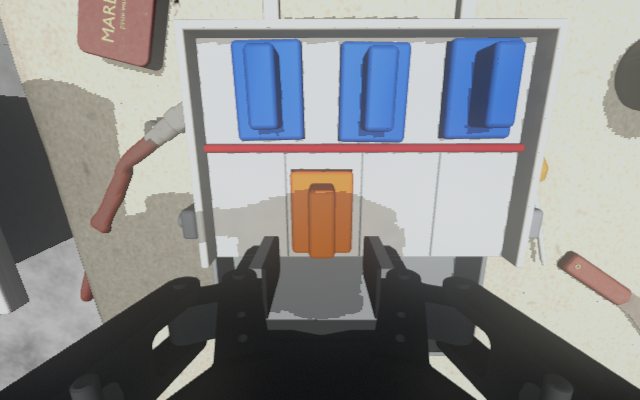

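move_arm --moves '[[0.5,[0.88,-0.26,0.03],-0.24],[0.5,[0.88,-0.25,0.03],-0.24],[0.5,[0.88,-0.23,0.04],-0.23],[0.5,[0.89,-0.21,0.03],-0.24],[0.5,[0.9,-0.19,0.03],-0.24],[0.5,[0.89,-0.17,0.03],-0.24],[0.5,[0.91,-0.16,0.03],-0.24],[0.5,[0.9,-0.13,0.03],-0.23],[0.5,[0.91,-0.12,0.04],-0.24],[0.5,[0.91,-0.09,0.03],-0.24]]'

```text
time_s: 20.9
position: [514.9, 196.6, 200.5]
tcp_rot: [180.0, -0.0, 96.2]
force: [0.2, -0.1, 0.1]
opening: 0.498
grasp_force: 0.0
```

move_arm --moves '[[0.5,[0.91,-0.08,0.03],-0.24],[0.5,[0.91,-0.06,0.03],-0.24],[0.5,[0.91,-0.04,0.03],-0.23],[0.5,[0.92,-0.02,0.04],-0.24],[0.5,[0.91,-0.01,0.03],-0.24],[0.5,[0.92,0.02,0.03],-0.24],[0.5,[0.63,0.15,0.56],0],[0.5,[0.63,0.15,0.56],0],[0.5,[0.63,0.15,0.56],0],[0.5,[0.63,0.15,0.56],0]]'

```text
time_s: 21.9
position: [488.7, 395.8, 137.9]
tcp_rot: [-179.9, 0.0, 103.3]
force: [0.8, 0.4, 0.1]
opening: 0.499
grasp_force: 0.0
```

move_arm --moves '[[0.5,[0.63,0.15,0.56],0],[0.5,[0,0,0.53],0],[0.5,[0,0,0],0]]'

```text
time_s: 22.2
position: [487.8, 410.8, 110.1]
tcp_rot: [-179.8, 0.1, 103.3]
force: [0.1, 0.2, 0.4]
opening: 0.502
grasp_force: 0.0
```

Run:
```python
from plan import *
st(); W=snap('wrist','w9')
c=cv2.cvtColor(W['color'],cv2.COLOR_RGB2HSV); m=cv2.inRange(c,(5,120,40),(18,255,255))
n,_,s_,ce=cv2.connectedComponentsWithStats(m)
for s,q in zip(s_,ce):
  if 300<s[4]<60000: print(s,q)
p=r.get_obs()['position']
a=np.radians(103.3)
for l in (-24,24):
  for w in (-9,9):
    print(w2px(W,[490+l*np.cos(a)-w*np.sin(a),411+l*np.sin(a)+w*np.cos(a),46]).round(0))
```

```text
22.2 [487.8 410.8 110.1] [-1.7982e+02  8.0000e-02  1.0334e+02] [0.1 0.2 0.4] 0.502 0.0 [35. 39. 83. -0. 58. 21.]
[ 294  170   63   89 5119] [325.14729439 212.48857199]
[339. 261.]
[312. 261.]
[340. 190.]
[311. 190.]
```

View pics/w9.png

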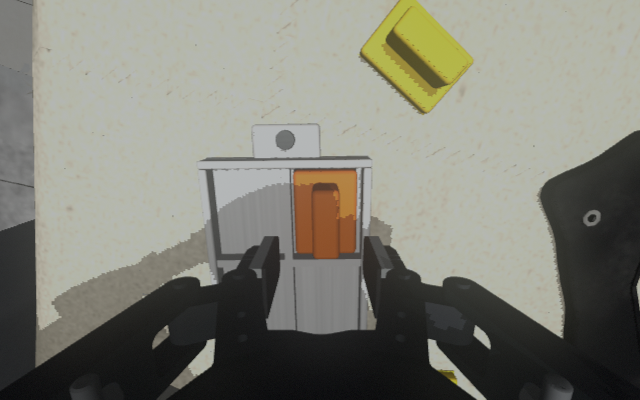

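move_arm --moves '[[0.5,[0.11,0.09,0.5],0],[0.5,[0,0,0.5],0],[0.5,[0,0,0.5],0],[0.5,[0,0,0.5],0],[0.5,[0,0,0.34],0],[0.5,[0,0,0],0]]'

```text
time_s: 22.85
position: [489.7, 413.9, 52.5]
tcp_rot: [-179.9, 0.0, 103.3]
force: [-0.3, -0.1, 0.8]
opening: 0.495
grasp_force: 0.0
```

move_arm --moves '[[0,[0,0,0],0],[0,[0,0,0],0],[0,[0,0,0],0],[0,[0,0,0],0],[0,[0,0,0],0],[0,[0,0,0],0]]' --force 45

```text
time_s: 23.45
position: [490.6, 414.7, 54.6]
tcp_rot: [179.9, -0.0, 103.3]
force: [-1.1, -0.5, 6.9]
opening: 0.198
grasp_force: 44.9
```

move_arm --moves '[[0,[0,0,-0.4],0],[0,[0,0,-0.4],0],[0,[0,0,-0.4],0],[0,[0,0,-0.4],0],[0,[0,0,-0.4],0],[0,[0,0,0],0]]'

```text
time_s: 24.05
position: [491.0, 414.9, 105.8]
tcp_rot: [179.9, -0.1, 103.3]
force: [0.8, -0.1, -0.8]
opening: 0.198
grasp_force: 44.1
```

Run:
```python
from plan import *
st(); W=dict(np.load('pics/w8.npz'))
plan([(500,330,216,103.3,0),(616.3,-35,216,84.2,0),(616.3,-35,166,84.2,0,15)])
S=np.array([586.3,-44]);a=np.radians(84.2);u=np.array([np.cos(a),np.sin(a)]);v=np.array([-u[1],u[0]])
for q,z in [((291,170),116),((352,170),116),((292,252),116),((352,252),116),((205,148),112),((523,147),112),((286,257),104),((434,257),104)]:
  d=px2w(W,*q,z)[:2]-S; print(q,(d@u).round(1),(d@v).round(1))
```

```text
24.1 [491.  414.9 105.8] [ 1.7987e+02 -5.0000e-02  1.0331e+02] [ 0.8 -0.1 -0.8] 0.198 44.1 [35. 39. 83.  0. 58. 22.]
[[0,[-.56,-.07,-.73],0],[0,[-.57,-.07,-.74],0],[0,[-.56,-.08,-.73],0],[0,[-.57,-.07,-.74],0],[0,[-.56,-.07,-.73],0],[0,[-.57,-.07,-.74],0],[0,[-.95,.07,0],.24],[0,[-.96,.1,0],.24],[0,[-.95,.11,0],.24],[0,[-.95,.13,0],.24]]
[[0,[-.94,.15,0],.23],[0,[-.94,.17,0],.24],[0,[-.94,.2,0],.24],[0,[-.94,.21,0],.24],[0,[-.93,.23,0],.24],[0,[-.92,.25,0],.24],[0,[-.92,.27,0],.24],[0,[-.91,.28,0],.24],[0,[-.91,.31,0],.24],[0,[-.9,.33,0],.23]]
[[0,[-.89,.34,0],.24],[0,[-.89,.36,0],.24],[0,[0,0,.5],0],[0,[0,0,.5],0],[0,[0,0,.5],0],[0,[0,0,.5],0]]
end [616.2 -35.  166.1] 84.21
(291, 170) 44.0 51.0
(352, 170) 44.1 7.7
(292, 252) -19.1 51.8
(352, 252) -19.0 5.9
(205, 148) 59.0 112.1
(523, 147) 60.0 -113.3
(286, 257) -29.0 58.0
(434, 257) -28.8 -62.0
```

move_arm --moves '[[0,[-0.56,-0.07,-0.73],0],[0,[-0.57,-0.07,-0.74],0],[0,[-0.56,-0.08,-0.73],0],[0,[-0.57,-0.07,-0.74],0],[0,[-0.56,-0.07,-0.73],0],[0,[-0.57,-0.07,-0.74],0],[0,[-0.95,0.07,0],0.24],[0,[-0.96,0.1,0],0.24],[0,[-0.95,0.11,0],0.24],[0,[-0.95,0.13,0],0.24]]'

```text
time_s: 25.05
position: [528.5, 237.2, 214.1]
tcp_rot: [-180.0, 0.0, 98.5]
force: [-0.0, -0.4, -0.8]
opening: 0.196
grasp_force: 44.1
```

move_arm --moves '[[0,[-0.94,0.15,0],0.23],[0,[-0.94,0.17,0],0.24],[0,[-0.94,0.2,0],0.24],[0,[-0.94,0.21,0],0.24],[0,[-0.93,0.23,0],0.24],[0,[-0.92,0.25,0],0.24],[0,[-0.92,0.27,0],0.24],[0,[-0.91,0.28,0],0.24],[0,[-0.91,0.31,0],0.24],[0,[-0.9,0.33,0],0.23]]'

```text
time_s: 26.05
position: [601.2, 9.2, 214.0]
tcp_rot: [-180.0, -0.0, 86.6]
force: [-0.4, -0.3, -0.4]
opening: 0.198
grasp_force: 44.1
```

move_arm --moves '[[0,[-0.89,0.34,0],0.24],[0,[-0.89,0.36,0],0.24],[0,[0,0,0.5],0],[0,[0,0,0.5],0],[0,[0,0,0.5],0],[0,[0,0,0.3],0],[0,[0,0,0],0],[0,[0,0,0],0]]'

```text
time_s: 26.85
position: [615.6, -35.0, 169.3]
tcp_rot: [-180.0, -0.0, 84.2]
force: [0.2, -0.6, -0.1]
opening: 0.203
grasp_force: 44.1
```

Run:
```python
from plan import *
st(); s=snap('wrist','w10')
```

```text
26.9 [615.6 -35.  169.3] [-179.99   -0.     84.25] [ 0.2 -0.6 -0.1] 0.203 44.1 [-9. 33. 84.  0. 63. -3.]
```

View pics/w10.png

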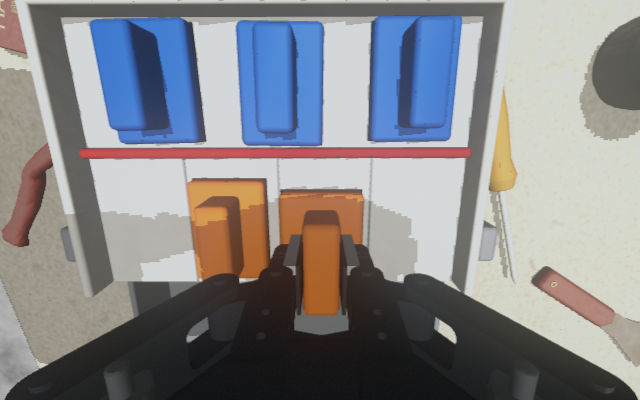

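move_arm --moves '[[0,[0,0,0.3],0],[0,[0,0,0.25],0],[0,[0,0,0.1],0],[0,[0,0,0.06],0],[0,[0,0,0.04],0],[0,[0,0,0],0],[0,[0,0,0],0]]'

```text
time_s: 27.6
position: [615.7, -35.5, 150.6]
tcp_rot: [180.0, 0.0, 84.2]
force: [0.1, 0.8, -0.2]
opening: 0.199
grasp_force: 44.1
```

move_arm --moves '[[0,[0,0,0.04],0],[0,[0,0,0.04],0],[0,[0,0,0],0]]'

```text
time_s: 27.9
position: [615.7, -35.5, 150.5]
tcp_rot: [179.9, 0.0, 84.2]
force: [-10.9, 0.5, 30.1]
opening: 0.196
grasp_force: 48.1
```

move_arm --moves '[[0.5,[0,0,0],0],[0.5,[0,0,0],0],[0.5,[0,0,0],0],[0.5,[0,0,0],0],[0.5,[0,0,-0.6],0],[0.5,[0,0,-0.9],0],[0.5,[0,0,-0.9],0],[0.5,[0,0,-0.9],0],[0.5,[0,0,-0.9],0]]'

```text
time_s: 28.8
position: [615.5, -35.4, 254.3]
tcp_rot: [-180.0, -0.0, 84.2]
force: [0.2, 0.3, -1.0]
opening: 0.501
grasp_force: 0.0
```

Run:
```python
from plan import *
st()
plan([(616,-70,330,-5.8,.4)])
```

```text
28.8 [615.5 -35.4 254.3] [-179.98   -0.     84.21] [ 0.2  0.3 -1. ] 0.501 0.0 [-9. 28. 78.  0. 74. -3.]
[[.4,[-.07,.01,-.16],.95],[.4,[-.07,.01,-.16],.95],[.4,[-.07,.02,-.16],.94],[.4,[-.07,.03,-.16],.95],[.4,[-.07,.03,-.16],.95],[.4,[-.06,.04,-.16],.95],[.4,[-.06,.04,-.16],.94],[.4,[-.06,.05,-.16],.95],[.4,[-.05,.05,-.15],.95],[.4,[-.05,.05,-.16],.95]]
[[.4,[-.04,.06,-.16],.94],[.4,[-.04,.06,-.16],.95],[.4,[-.03,.07,-.16],.95],[.4,[-.03,.07,-.16],.95],[.4,[-.02,.06,-.16],.94],[.4,[-.01,.08,-.16],.95],[.4,[-.01,.07,-.16],.95],[.4,[-.01,.07,-.16],.95],[.4,[.01,.07,-.16],.94]]
end [616.1 -69.9 330. ] -5.79
```

move_arm --moves '[[0.4,[-0.07,0.01,-0.16],0.95],[0.4,[-0.07,0.01,-0.16],0.95],[0.4,[-0.07,0.02,-0.16],0.94],[0.4,[-0.07,0.03,-0.16],0.95],[0.4,[-0.07,0.03,-0.16],0.95],[0.4,[-0.06,0.04,-0.16],0.95],[0.4,[-0.06,0.04,-0.16],0.94],[0.4,[-0.06,0.05,-0.16],0.95],[0.4,[-0.05,0.05,-0.15],0.95],[0.4,[-0.05,0.05,-0.16],0.95]]'

```text
time_s: 29.8
position: [615.7, -53.8, 293.2]
tcp_rot: [-180.0, 0.0, 36.6]
force: [0.4, -0.1, 0.2]
opening: 0.401
grasp_force: 0.0
```

move_arm --moves '[[0.4,[-0.04,0.06,-0.16],0.94],[0.4,[-0.04,0.06,-0.16],0.95],[0.4,[-0.03,0.07,-0.16],0.95],[0.4,[-0.03,0.07,-0.16],0.95],[0.4,[-0.02,0.06,-0.16],0.94],[0.4,[-0.01,0.08,-0.16],0.95],[0.4,[-0.01,0.07,-0.16],0.95],[0.4,[-0.01,0.07,-0.16],0.95],[0.4,[0.01,0.07,-0.16],0.94],[0.4,[0,0,0],0]]'

```text
time_s: 30.8
position: [616.4, -70.2, 329.6]
tcp_rot: [180.0, -0.0, -5.9]
force: [0.7, -0.1, 0.3]
opening: 0.398
grasp_force: 0.0
```

Run:
```python
from plan import *
st(); s=snap('wrist','w11')
```

```text
30.8 [616.4 -70.2 329.6] [ 1.7999e+02 -3.0000e-02 -5.8900e+00] [ 0.7 -0.1  0.3] 0.398 0.0 [-12.  25.  72.  -0.  84.  84.]
```

View pics/w11.png

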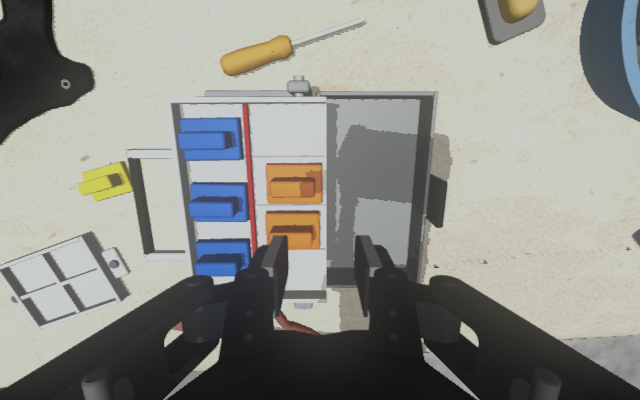

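Run:
```python
from plan import *
W=dict(np.load('pics/w11.npz'))
S=np.array([586.3,-44]);a=np.radians(84.15);u=np.array([np.cos(a),np.sin(a)]);v=np.array([-u[1],u[0]])
def sf(q,z): d=px2w(W,*q,z)[:2]-S; return (d@u).round(1),(d@v).round(1)
for q,z in [((436,92),60),((420,286),60),((143,206),112),((326,205),104),((326,156),104),((325,250),104),((245,104),112)]: print(q,sf(q,z))
print('handle pred',S+187*u, 'px',w2px(W,[*(S+187*u),110]))
g=W['color'].astype(int).mean(2)
for row in (175,205,235): print(row,g[row,115:175].astype(int).tolist())
# box right outer wall edge per row
for row in (110,140,240,262): print(row,g[row,405:450].astype(int).tolist())
```

```text
(436, 92) (np.float64(-163.3), np.float64(-131.0))
(420, 286) (np.float64(-166.5), np.float64(134.8))
(143, 206) (np.float64(184.9), np.float64(-1.1))
(326, 205) (np.float64(-28.8), np.float64(0.0))
(326, 156) (np.float64(-28.5), np.float64(-58.2))
(325, 250) (np.float64(-27.8), np.float64(58.2))
(245, 104) (np.float64(58.3), np.float64(-114.5))
handle pred [605.35987323 142.02613051] px [142.36896521 206.42996354]
175 [88, 88, 88, 90, 120, 135, 135, 138, 155, 161, 149, 123, 98, 91, 90, 83, 76, 77, 78, 78, 79, 78, 76, 74, 75, 73, 73, 114, 176, 197, 200, 200, 201, 201, 199, 200, 200, 199, 199, 199, 200, 200, 200, 200, 200, 201, 201, 200, 198, 198, 198, 199, 199, 200, 200, 200, 200, 198, 198, 197]
205 [198, 197, 199, 200, 201, 201, 200, 199, 200, 201, 200, 200, 201, 199, 198, 199, 199, 198, 198, 199, 163, 87, 76, 77, 79, 78, 77, 75, 73, 72, 71, 70, 144, 188, 200, 199, 198, 198, 198, 197, 194, 193, 193, 194, 192, 192, 197, 198, 197, 197, 197, 197, 198, 200, 199, 198, 197, 197, 197, 199]
235 [199, 198, 198, 198, 198, 199, 200, 201, 200, 199, 200, 200, 200, 198, 197, 199, 199, 198, 197, 1
[... 364 characters left out ...]
8, 199, 197, 197, 198, 199, 198, 198, 196, 191]
140 [115, 114, 114, 114, 115, 114, 114, 116, 115, 115, 114, 97, 73, 67, 69, 68, 69, 69, 70, 69, 71, 70, 71, 71, 76, 102, 113, 109, 128, 143, 144, 143, 140, 139, 142, 142, 139, 140, 141, 144, 145, 146, 144, 144, 180]
240 [155, 155, 155, 127, 78, 68, 69, 69, 69, 69, 69, 69, 70, 70, 69, 108, 146, 134, 117, 133, 138, 137, 137, 139, 140, 175, 192, 192, 192, 192, 192, 191, 193, 194, 193, 192, 191, 190, 189, 192, 192, 189, 187, 190, 192]
262 [153, 119, 66, 61, 59, 60, 59, 61, 59, 60, 59, 61, 60, 79, 100, 107, 118, 135, 140, 139, 141, 140, 149, 179, 194, 194, 195, 196, 196, 194, 192, 191, 192, 192, 191, 191, 190, 189, 191, 192, 190, 190, 191, 185, 188]
```

Run:
```python
from plan import *
plan([(605.5,143,230,-5.85,.4),(605.5,143,117,-5.85,.4,16)])
R=np.hypot(187,10);p=np.arctan2(10,187);prev=None;rows=[]
th=np.linspace(0,.62,21); P=np.c_[R*np.cos(p+th),R*np.sin(p+th)]
d=np.diff(P,axis=0)/25; print([[0,[0,round(-a,2),round(-b,2)],0] for a,b in d]); print(P[-1])
```

```text
[[.4,[-.13,-.84,.4],0],[.4,[-.12,-.85,.39],.01],[.4,[-.13,-.84,.4],0],[.4,[-.13,-.84,.4],0],[.4,[-.13,-.85,.4],0],[.4,[-.13,-.84,.39],.01],[.4,[-.13,-.85,.4],0],[.4,[-.12,-.84,.4],0],[.4,[-.13,-.84,.39],.01],[.4,[-.13,-.85,.4],0]]
[[.4,[0,0,.57],0],[.4,[0,0,.56],0],[.4,[0,0,.57],0],[.4,[0,0,.56],0],[.4,[0,0,.57],0],[.4,[0,0,.56],0],[.4,[0,0,.57],0],[.4,[0,0,.56],0]]
end [605.6 143.1 117. ] -5.85
[[0, [0, np.float64(0.02), np.float64(-0.23)], 0], [0, [0, np.float64(0.02), np.float64(-0.23)], 0], [0, [0, np.float64(0.03), np.float64(-0.23)], 0], [0, [0, np.float64(0.04), np.float64(-0.23)], 0], [0, [0, np.float64(0.04), np.float64(-0.23)], 0], [0, [0, np.float64(0.05), np.float64(-0.23)], 0], [0, [0, np.float64(0.06), np.float64(-0.22)], 0], [0, [0, np.float64(0.07), np.float64(-0.22)], 0], [0, [0, np.float64(0.07), np.float64(-0.22)], 0], [0, [0, np.float64(0.08), np.float64(-0.22)], 0], [0, [0, np.float64(0.09), np.float64(-0.22)], 0], [0, [0, np.float64(0.09), np.float64(-0.21)], 0], [0, [0, np.float64(0.1), np.float64(-0.21)], 0], [0, [0, np.float64(0.11), np.float64(-0.21)], 0], [0, [0, np.float64(0.11), np.float64(-0.2)], 0], [0, [0, np.float64(0.12), np.float64(-0.2)], 0], [0, [0, np.float64(0.12), np.float64(-0.2)], 0], [0, [0, np.float64(0.13), np.float64(-0.19)], 0], [0, [0, np.float64(0.14), np.float64(-0.19)], 0], [0, [0, np.float64(0.14), np.float64(-0.18)], 0]]
[146.38491979 116.79235959]
```

move_arm --moves '[[0.4,[-0.13,-0.84,0.4],0],[0.4,[-0.12,-0.85,0.39],0.01],[0.4,[-0.13,-0.84,0.4],0],[0.4,[-0.13,-0.84,0.4],0],[0.4,[-0.13,-0.85,0.4],0],[0.4,[-0.13,-0.84,0.39],0.01],[0.4,[-0.13,-0.85,0.4],0],[0.4,[-0.12,-0.84,0.4],0],[0.4,[-0.13,-0.84,0.39],0.01],[0.4,[-0.13,-0.85,0.4],0]]'

```text
time_s: 31.85
position: [605.6, 144.1, 229.3]
tcp_rot: [180.0, 0.0, -5.8]
force: [0.2, 0.2, -0.7]
opening: 0.4
grasp_force: 0.0
```

move_arm --moves '[[0.4,[0,0,0.57],0],[0.4,[0,0,0.56],0],[0.4,[0,0,0.57],0],[0.4,[0,0,0.56],0],[0.4,[0,0,0.57],0],[0.4,[0,0,0.56],0],[0.4,[0,0,0.57],0],[0.4,[0,0,0.5],0],[0.4,[0,0,0],0]]'

```text
time_s: 32.75
position: [604.9, 143.0, 116.6]
tcp_rot: [180.0, 0.2, -5.9]
force: [0.1, -0.3, 0.4]
opening: 0.4
grasp_force: 0.0
```

move_arm --moves '[[0,[0,0,0],0],[0,[0,0,0],0],[0,[0,0,0],0],[0,[0,0,0],0],[0,[0,0,0],0],[0,[0,0,0],0]]' --force 40

```text
time_s: 33.35
position: [606.1, 143.0, 119.0]
tcp_rot: [180.0, -0.0, -5.9]
force: [0.4, -4.8, 3.6]
opening: 0.12
grasp_force: 39.5
```

```bash
python3 -c "
from plan import *
st()"
```

```text
33.4 [606.1 143.  119. ] [ 1.7999e+02 -5.0000e-02 -5.9400e+00] [ 0.4 -4.8  3.6] 0.12 39.5 [  8.  37.  85.  -0.  58. 104.]
```

move_arm --moves '[[0,[0,0.02,-0.23],0],[0,[0,0.02,-0.23],0],[0,[0,0.03,-0.23],0],[0,[0,0.04,-0.23],0],[0,[0,0.04,-0.23],0],[0,[0,0.05,-0.23],0]]'

```text
time_s: 33.95
position: [605.6, 138.2, 153.1]
tcp_rot: [-180.0, -0.0, -5.9]
force: [5.3, -2.6, -11.8]
opening: 0.12
grasp_force: 38.8
```

```bash
python3 -c "
from plan import *
st()"
```

```text
34.0 [605.6 138.2 153.1] [-1.7999e+02 -2.0000e-02 -5.9400e+00] [  5.3  -2.6 -11.8] 0.12 38.8 [  7.  34.  84.   0.  62. 103.]
```

Lifting with 12 N as expected; I'll carry on to 0.62 rad.

move_arm --moves '[[0,[0,0.06,-0.22],0],[0,[0,0.07,-0.22],0],[0,[0,0.07,-0.22],0],[0,[0,0.08,-0.22],0],[0,[0,0.09,-0.22],0],[0,[0,0.09,-0.21],0],[0,[0,0.1,-0.21],0]]'

```text
time_s: 34.65
position: [604.3, 125.1, 191.4]
tcp_rot: [-179.9, -0.1, -5.9]
force: [5.0, 5.1, -7.4]
opening: 0.126
grasp_force: 39.0
```

move_arm --moves '[[0,[0,0.11,-0.21],0],[0,[0,0.11,-0.2],0],[0,[0,0.12,-0.2],0],[0,[0,0.12,-0.2],0],[0,[0,0.13,-0.19],0],[0,[0,0.14,-0.19],0],[0,[0,0.14,-0.18],0],[0,[0,0,0],0],[0,[0,0,0],0],[0,[0,0,0],0]]'

```text
time_s: 35.65
position: [602.3, 104.2, 226.8]
tcp_rot: [-179.8, -0.1, -5.9]
force: [-0.7, 9.4, 9.2]
opening: 0.12
grasp_force: 40.1
```

Run:
```python
from plan import *
st()
for n in ('top','scene'):
  W=snap(n,'tip_'+n)
  c=cv2.cvtColor(W['color'],cv2.COLOR_RGB2HSV)
  for nm,lo,hi in (('or',(3,120,40),(17,255,255)),('bl',(105,120,40),(125,255,255))):
    m=cv2.inRange(c,lo,hi); k,_,s_,ce=cv2.connectedComponentsWithStats(m)
    print(n,nm,[(s.tolist(),q.round(0).tolist(),px2w(W,*q,30).round(0).tolist()) for s,q in zip(s_,ce) if 12<s[4]<5000])
```

```text
35.6 [602.3 104.2 226.8] [-1.7983e+02 -1.4000e-01 -5.9200e+00] [-0.7  9.4  9.2] 0.12 40.1 [  4.  29.  81.   0.  70. 100.]
top or [([385, 305, 25, 33, 75], [399.0, 322.0], [174.0, -179.0, 30.0]), ([408, 339, 4, 23, 41], [410.0, 349.0], [87.0, -210.0, 30.0])]
top bl [([336, 161, 11, 14, 116], [340.0, 167.0], [696.0, 0.0, 30.0]), ([336, 184, 9, 13, 85], [339.0, 189.0], [618.0, 5.0, 30.0]), ([338, 206, 6, 12, 40], [340.0, 210.0], [545.0, 5.0, 30.0])]
scene or [([304, 140, 8, 9, 42], [307.0, 144.0], [870.0, -164.0, 30.0]), ([369, 165, 10, 9, 25], [373.0, 169.0], [587.0, -175.0, 30.0]), ([85, 169, 37, 13, 190], [102.0, 174.0], [1355.0, 389.0, 30.0]), ([373, 172, 20, 9, 47], [381.0, 176.0], [543.0, -153.0, 30.0]), ([396, 224, 38, 8, 148], [414.0, 228.0], [340.0, 9.0, 30.0]), ([452, 227, 30, 13, 102], [465.0, 232.0], [201.0, -64.0, 30.0]), ([364, 257, 10, 8, 18], [368.0, 261.0], [395.0, 203.0, 30.0])]
scene bl [([339, 157, 11, 10, 82], [344.0, 161.0], [695.0, -152.0, 30.0]), ([357, 166, 13, 11, 89], [363.0, 171.0], [612.0, -145.0, 30.0])]
```

move_arm --moves '[[0,[0,-0.14,0.18],0],[0,[0,-0.14,0.19],0],[0,[0,-0.13,0.19],0],[0,[0,-0.12,0.2],0],[0,[0,-0.12,0.2],0],[0,[0,-0.11,0.2],0],[0,[0,-0.11,0.21],0],[0,[0,-0.1,0.21],0],[0,[0,-0.09,0.21],0],[0,[0,-0.09,0.22],0]]'

```text
time_s: 36.75
position: [605.0, 131.7, 175.3]
tcp_rot: [-180.0, -0.1, -5.9]
force: [2.8, 3.2, 4.4]
opening: 0.12
grasp_force: 40.9
```

move_arm --moves '[[0,[0,-0.08,0.22],0],[0,[0,-0.07,0.22],0],[0,[0,-0.07,0.22],0],[0,[0,-0.06,0.22],0],[0,[0,-0.05,0.23],0],[0,[0,-0.04,0.23],0],[0,[0,-0.04,0.23],0],[0,[0,-0.03,0.23],0],[0,[0,0,0],0],[0,[0,0,0],0]]'

```text
time_s: 37.75
position: [606.0, 142.1, 129.1]
tcp_rot: [180.0, 0.0, -5.9]
force: [8.4, 1.5, -8.4]
opening: 0.118
grasp_force: 41.1
```

```bash
python3 -c "
from plan import *
st()"
```

```text
37.8 [606.  142.1 129.1] [179.99   0.    -5.95] [ 8.4  1.5 -8.4] 0.118 41.1 [  8.  36.  85.  -0.  59. 104.]
```

move_arm --moves '[[0,[0,-0.02,0.1],0],[0,[0,-0.01,0.1],0],[0,[0,-0.01,0.1],0],[0,[0,0,0.06],0],[0,[0,0,0],0]]'

```text
time_s: 38.25
position: [606.0, 142.9, 120.5]
tcp_rot: [180.0, 0.0, -5.9]
force: [6.4, -0.5, 1.2]
opening: 0.123
grasp_force: 41.8
```

move_arm --moves '[[0,[0,0,0.04],0],[0,[0,0,0.03],0],[0,[0,0,0],0]]'

```text
time_s: 38.55
position: [606.0, 142.9, 119.7]
tcp_rot: [180.0, -0.0, -5.9]
force: [1.6, -1.7, 12.5]
opening: 0.121
grasp_force: 43.0
```

move_arm --moves '[[0,[0,0,0.03],0],[0,[0,0,0],0],[0,[0,0,0],0]]'

```text
time_s: 38.85
position: [606.1, 142.9, 119.6]
tcp_rot: [180.0, -0.1, -5.9]
force: [-1.9, -2.2, 24.3]
opening: 0.124
grasp_force: 44.1
```

move_arm --moves '[[0.4,[0,0,0],0],[0.4,[0,0,0],0],[0.4,[0,0,0],0],[0.4,[0,0,0],0],[0.4,[0,0,-0.6],0],[0.4,[0,0,-0.9],0],[0.4,[0,0,-0.9],0],[0.4,[0,0,-0.9],0],[0.4,[0,0,-0.9],0]]'

```text
time_s: 39.75
position: [605.5, 143.1, 224.2]
tcp_rot: [180.0, 0.0, -5.9]
force: [-0.4, -0.2, -0.2]
opening: 0.4
grasp_force: 0.0
```

Run:
```python
from plan import *
st(); plan([(616.4,-70.2,329.6,-5.89,1)])
```

```text
39.8 [605.5 143.1 224.2] [ 1.7999e+02  4.0000e-02 -5.9400e+00] [-0.4 -0.2 -0.2] 0.4 0.0 [  8.  30.  80.   0.  70. 104.]
[[1,[.13,.84,-.42],0],[1,[.13,.85,-.42],0],[1,[.13,.84,-.43],0],[1,[.14,.85,-.42],0],[1,[.13,.84,-.42],0],[1,[.13,.85,-.42],-.01],[1,[.13,.84,-.42],0],[1,[.13,.84,-.42],0],[1,[.13,.85,-.43],0],[1,[.13,.84,-.42],0]]
end [616.4 -70.1 329.7] -5.89
```

At the bottom stop, so the tray is level. I'll return to the earlier viewpoint and compare the pictures numerically.

move_arm --moves '[[1,[0.13,0.84,-0.42],0],[1,[0.13,0.85,-0.42],0],[1,[0.13,0.84,-0.43],0],[1,[0.14,0.85,-0.42],0],[1,[0.13,0.84,-0.42],0],[1,[0.13,0.85,-0.42],-0.01],[1,[0.13,0.84,-0.42],0],[1,[0.13,0.84,-0.42],0],[1,[0.13,0.85,-0.43],0],[1,[0.13,0.84,-0.42],0]]'

```text
time_s: 40.75
position: [616.4, -70.9, 329.2]
tcp_rot: [-180.0, 0.0, -5.9]
force: [0.3, 0.2, -0.2]
opening: 0.998
grasp_force: 0.0
```

move_arm --moves '[[1,[0,0,0],0],[1,[0,0,0],0]]'

```text
time_s: 40.95
position: [616.5, -70.2, 328.7]
tcp_rot: [-180.0, 0.0, -5.9]
force: [-0.2, -0.2, -0.5]
opening: 1.0
grasp_force: 0.0
```

Run:
```python
from plan import *
st()
S=np.array([586.3,-44]);a=np.radians(84.15);u=np.array([np.cos(a),np.sin(a)]);v=np.array([-u[1],u[0]])
def sf(W,q,z): d=px2w(W,*q,z)[:2]-S; return [(d@u).round(1),(d@v).round(1)]
W2=snap('wrist','w12'); W1=dict(np.load('pics/w11.npz'))
for W in (W1,W2):
  c=cv2.cvtColor(W['color'],cv2.COLOR_RGB2HSV)
  for nm,lo,hi,z in (('or',(3,120,40),(17,255,255),25),('bl',(105,120,40),(125,255,255),125)):
    m=cv2.inRange(c,lo,hi); k,_,s_,ce=cv2.connectedComponentsWithStats(m)
    for s,q in zip(s_,ce):
      if 60<s[4]<20000: print(nm,s.tolist(),q.round(0).tolist(),sf(W,q,z))
  g=W['color'].astype(int).mean(2); 
  for row in (110,140,240,262): print(row,g[row,405:450].astype(int).tolist())
  # red lip
  m=cv2.inRange(c,(172,120,80),(180,255,255))|cv2.inRange(c,(0,150,80),(2,255,255)); m[:, :230]=0; m[:,265:]=0; ys,xs=np.nonzero(m); print('lip',len(xs),ys.min(),ys.max(),np.polyfit(ys,xs,1))
```

```text
41.0 [616.5 -70.2 328.7] [-1.7998e+02  2.0000e-02 -5.9300e+00] [-0.2 -0.2 -0.5] 1.0 0.0 [-12.  25.  72.   0.  84.  84.]
or [266, 164, 56, 39, 1403] [294.0, 186.0] [np.float64(15.5), np.float64(-6.7)]
or [266, 212, 54, 37, 1275] [294.0, 229.0] [np.float64(18.4), np.float64(60.0)]
bl [178, 118, 63, 42, 2282] [209.0, 139.0] [np.float64(95.8), np.float64(-78.7)]
bl [189, 184, 58, 38, 1774] [218.0, 203.0] [np.float64(92.6), np.float64(-8.8)]
bl [196, 241, 54, 29, 794] [225.0, 250.0] [np.float64(89.8), np.float64(48.4)]
bl [195, 262, 43, 14, 563] [216.0, 268.0] [np.float64(101.7), np.float64(72.5)]
110 [165, 164, 164, 164, 164, 163, 164, 164, 163, 163, 163, 163, 163, 153, 116, 80, 80, 80, 82, 79, 81, 81, 81, 80, 81, 81, 82, 112, 154, 164, 153, 180, 198, 198, 198, 198, 199, 197, 197, 198, 199, 198, 198, 196, 191]
140 [115, 114, 114, 114, 115, 114, 114, 116, 115, 115, 114, 97, 73, 67, 69, 68, 69, 69, 70, 69, 71, 70, 71, 71, 76, 102, 113, 109, 128, 143, 144, 143, 140, 139, 142, 142, 139, 140, 141, 144, 145, 146, 144, 144, 180]
240 [155, 155, 155, 127, 78, 68, 69, 69, 69, 69, 69, 69, 70, 70, 6
[... 844 characters left out ...]
, 191, 192, 192, 192, 191, 188]
140 [108, 109, 108, 109, 109, 109, 109, 108, 109, 109, 109, 102, 79, 63, 63, 64, 65, 66, 65, 66, 65, 65, 67, 66, 65, 87, 107, 109, 109, 129, 140, 138, 135, 132, 134, 136, 133, 133, 135, 137, 139, 141, 139, 138, 170]
240 [148, 148, 149, 128, 86, 62, 63, 62, 63, 62, 63, 63, 64, 63, 65, 70, 124, 125, 100, 120, 132, 130, 129, 130, 133, 169, 185, 185, 185, 185, 185, 185, 186, 188, 188, 186, 185, 183, 183, 184, 185, 183, 179, 181, 184]
262 [146, 120, 73, 56, 56, 55, 50, 44, 44, 45, 44, 45, 45, 45, 46, 46, 46, 47, 47, 47, 47, 48, 47, 48, 49, 50, 51, 58, 70, 76, 76, 77, 76, 77, 77, 77, 78, 78, 78, 76, 65, 55, 55, 56, 56]
lip 564 117 292 [6.73745890e-02 2.36961528e+02]
```

Run:
```python
from plan import *
W=dict(np.load('pics/w12.npz')); 
c=cv2.cvtColor(W['color'],cv2.COLOR_RGB2HSV)
sub=c[85:295,325:440]; m=((sub[...,1]>90)&(sub[...,2]>15)).astype(np.uint8)
k,_,s_,ce=cv2.connectedComponentsWithStats(m)
for s,q in zip(s_,ce):
  if 15<s[4]<15000:
    x,y=int(q[0]),int(q[1]); print('w12',s[:4]+[325,85,0,0],s[4],sub[y,x])
T=snap('top','top2');c=cv2.cvtColor(T['color'],cv2.COLOR_RGB2HSV)
for n in ('scene','top'):
  A=dict(np.load(f'pics/{n}0.npz'))['color'] ; B=snap(n,n+'3'); c=cv2.cvtColor(B['color'],cv2.COLOR_RGB2HSV)
  m=cv2.inRange(c,(2,110,20),(18,255,255)); k,_,s_,ce=cv2.connectedComponentsWithStats(m)
  print(n,[(s.tolist(),q.round(0).tolist(),px2w(B,*q,25).round(0)[:2].tolist()) for s,q in zip(s_,ce) if 12<s[4]<5000])
```

```text
w12 [376 196  42   1] 42 [ 10 125  90]
scene [([433, 99, 4, 7, 14], [434.0, 102.0], [594.0, -749.0]), ([304, 139, 11, 16, 83], [309.0, 147.0], [858.0, -157.0]), ([369, 164, 11, 8, 30], [374.0, 168.0], [589.0, -188.0]), ([85, 169, 37, 13, 196], [102.0, 174.0], [1361.0, 386.0]), ([384, 170, 9, 9, 27], [388.0, 174.0], [531.0, -184.0]), ([396, 224, 38, 8, 159], [414.0, 228.0], [341.0, 4.0]), ([452, 226, 30, 14, 116], [465.0, 232.0], [202.0, -69.0]), ([359, 239, 34, 26, 374], [375.0, 251.0], [396.0, 157.0]), ([287, 379, 19, 7, 39], [297.0, 381.0], [361.0, 601.0])]
top [([330, 148, 10, 4, 14], [335.0, 150.0], [757.0, 16.0]), ([396, 330, 16, 39, 105], [407.0, 350.0], [84.0, -202.0])]
```

Run:
```python
from plan import *
W=dict(np.load('pics/w12.npz')); B=dict(np.load('pics/scene3.npz'))
c=cv2.cvtColor(W['color'],cv2.COLOR_RGB2HSV)
for col in (345,365,385,400,412): print(col,[tuple(c[r_,col].tolist()) for r_ in range(96,290,8)])
for p in [(374,168),(388,174)]:
  print(B['color'][p[1],p[0]],[ (z,px2w(B,*p,z).round(0)[:2].tolist(),w2px(W,px2w(B,*p,z)).round(0).tolist()) for z in (12,38,60)])
```

```text
345 [(30, 7, 75), (80, 5, 167), (90, 5, 167), (80, 5, 166), (80, 5, 166), (90, 3, 165), (90, 7, 117), (90, 4, 115), (80, 7, 115), (90, 7, 114), (90, 4, 114), (100, 7, 114), (100, 7, 114), (90, 5, 112), (90, 5, 111), (100, 7, 111), (100, 7, 111), (90, 7, 110), (90, 7, 109), (83, 9, 110), (90, 5, 108), (90, 5, 108), (75, 7, 72), (60, 4, 71), (24, 27, 140)]
365 [(38, 14, 75), (83, 6, 165), (83, 6, 165), (83, 6, 165), (90, 2, 115), (90, 5, 113), (80, 7, 114), (90, 5, 112), (83, 9, 111), (90, 5, 110), (83, 9, 111), (90, 5, 109), (90, 7, 109), (90, 6, 157), (90, 7, 156), (98, 7, 156), (90, 7, 155), (90, 5, 154), (90, 5, 153), (90, 7, 153), (90, 7, 152), (90, 7, 105), (60, 4, 66), (30, 8, 66), (24, 26, 135)]
385 [(36, 17, 75), (75, 6, 163), (80, 5, 162), (83, 6, 162), (90, 5, 161), (90, 5, 112), (90, 2, 110), (80, 7, 110), (45, 10, 52), (60, 5, 50), (30, 5, 48), (60, 5, 49), (90, 5, 106), (0, 0, 48), (150, 5, 56), (60, 5, 55), (30, 4, 57), (98, 7, 152), (83, 7, 151), (90, 5, 150), (98, 7, 150), (90, 5, 102), (45, 8, 63), (60, 4, 62), (23, 29, 139)]
400 [(42, 17, 77), (90, 5, 160), (90, 5, 1
[... 215 characters left out ...]
, 7, 150), (83, 7, 150), (90, 7, 149), (90, 6, 130), (45, 8, 61), (60, 8, 62), (24, 28, 135)]
412 [(30, 13, 76), (80, 5, 159), (83, 6, 159), (83, 6, 159), (83, 6, 158), (80, 7, 111), (75, 5, 110), (70, 7, 109), (30, 15, 52), (30, 10, 51), (30, 10, 51), (20, 16, 49), (70, 8, 93), (30, 10, 50), (30, 15, 51), (15, 9, 59), (30, 9, 58), (30, 8, 63), (45, 8, 63), (45, 9, 57), (30, 10, 49), (23, 22, 46), (30, 17, 44), (30, 17, 44), (21, 28, 63)]
[46 26 14] [(12, [596.0, -201.0], [412.0, 171.0]), (38, [582.0, -171.0], [396.0, 186.0]), (60, [571.0, -146.0], [381.0, 200.0])]
[45 25 11] [(12, [537.0, -200.0], [411.0, 209.0]), (38, [525.0, -170.0], [396.0, 224.0]), (60, [515.0, -145.0], [382.0, 238.0])]
```

Run:
```python
from plan import *
plan([(568.6,-214.3,150,-5.9,1),(568.6,-214.3,91,-5.9,1,15)])
plan([(552.7,-370,91.5,-5.9,0,12)],(568.6,-214.3,91,-5.9))
```

```text
[[1,[-.13,.6,.71],0],[1,[-.13,.59,.72],0],[1,[-.13,.6,.71],0],[1,[-.14,.6,.72],0],[1,[-.13,.59,.71],.01],[1,[-.13,.6,.71],0],[1,[-.13,.6,.72],0],[1,[-.13,.59,.71],0],[1,[-.13,.6,.72],0],[1,[-.13,.6,.71],0]]
[[1,[0,0,.59],0],[1,[0,0,.59],0],[1,[0,0,.59],0],[1,[0,0,.59],0]]
end [ 568.6 -214.4   91. ] -5.89
[[0,[0,.45,0],0],[0,[0,.44,0],0],[0,[0,.45,0],0],[0,[0,.45,-.01],0],[0,[0,.45,0],0],[0,[0,.44,0],0],[0,[0,.45,0],0],[0,[0,.45,0],0],[0,[0,.44,0],0],[0,[.01,.45,0],0]]
[[0,[0,.45,-.01],0],[0,[0,.45,0],0],[0,[0,.44,0],0],[0,[0,.45,0],0]]
end [ 552.8 -370.    91.5] -5.9
```

move_arm --moves '[[1,[-0.13,0.6,0.71],0],[1,[-0.13,0.59,0.72],0],[1,[-0.13,0.6,0.71],0],[1,[-0.14,0.6,0.72],0],[1,[-0.13,0.59,0.71],0.01],[1,[-0.13,0.6,0.71],0],[1,[-0.13,0.6,0.72],0],[1,[-0.13,0.59,0.71],0],[1,[-0.13,0.6,0.72],0],[1,[-0.13,0.6,0.71],0]]'

```text
time_s: 42.15
position: [568.5, -215.0, 149.6]
tcp_rot: [-180.0, 0.0, -5.9]
force: [-0.0, -0.2, 0.1]
opening: 0.999
grasp_force: 0.0
```

move_arm --moves '[[1,[0,0,0.59],0],[1,[0,0,0.59],0],[1,[0,0,0.59],0],[1,[0,0,0.59],0],[0,[0,0,0],0],[0,[0,0,0],0],[0,[0,0,0],0],[0,[0,0,0],0],[0,[0,0,0],0],[0,[0,0,0],0]]' --force 45

```text
time_s: 43.15
position: [569.0, -214.9, 92.2]
tcp_rot: [-180.0, -0.1, -5.9]
force: [-0.5, 3.2, 6.2]
opening: 0.112
grasp_force: 44.4
```

move_arm --moves '[[0,[0,0,0],0],[0,[0,0,0],0]]'

```text
time_s: 43.35
position: [569.0, -214.9, 92.2]
tcp_rot: [-180.0, -0.0, -5.9]
force: [-1.1, 3.4, 5.9]
opening: 0.108
grasp_force: 44.4
```

move_arm --moves '[[0,[0,0.2,0],0],[0,[0,0.4,0],0],[0,[0,0.45,0],0],[0,[0,0.45,0],0],[0,[0,0.45,0],0],[0,[0,0.44,0],0],[0,[0,0.45,0],0],[0,[0,0.45,0],0],[0,[0,0.44,0],0],[0,[0,0.45,0],0]]'

```text
time_s: 44.35
position: [558.1, -318.7, 92.2]
tcp_rot: [-179.9, -0.0, -5.9]
force: [1.2, 11.4, 13.8]
opening: 0.111
grasp_force: 46.4
```

move_arm --moves '[[0,[0,0.45,0],0],[0,[0,0.45,0],0],[0,[0,0.44,0],0],[0,[0,0.4,0],0],[0,[0,0.3,0],0],[0,[0,0.1,0],0],[0,[0,0,0],0],[0,[0,0,0],0]]'

```text
time_s: 45.15
position: [552.6, -372.1, 92.2]
tcp_rot: [-180.0, -0.0, -5.9]
force: [0.6, 3.2, 6.2]
opening: 0.113
grasp_force: 45.1
```

```bash
python3 -c "
from plan import *
st()"
```

```text
45.1 [ 552.6 -372.1   92.2] [-1.7998e+02 -3.0000e-02 -5.9500e+00] [0.6 3.2 6.2] 0.113 45.1 [-39.  42.  80.   0.  59.  57.]
```

move_arm --moves '[[1,[0,0,0],0],[1,[0,0,0],0],[1,[0,0,0],0],[1,[0,0,0],0],[1,[0,0,0],0],[1,[0,0,-0.5],0],[1,[0,0,-0.9],0],[1,[0,0,-0.9],0],[1,[0,0,-0.9],0],[1,[0,0,-0.9],0]]'

```text
time_s: 46.15
position: [552.4, -372.3, 196.0]
tcp_rot: [180.0, -0.0, -5.9]
force: [-0.2, 0.3, 0.2]
opening: 1.002
grasp_force: 0.0
```

move_arm --moves '[[1,[0,-0.4,-0.9],0],[1,[0,-0.9,-0.9],0],[1,[0.2,-0.9,-0.9],0],[1,[0.2,-0.9,-0.9],0],[1,[0.2,-0.9,-0.9],0],[1,[0.2,-0.9,-0.6],0],[1,[0,-0.5,0],0],[1,[0,0,0],0],[1,[0,0,0],0]]'

```text
time_s: 47.05
position: [585.6, -240.4, 320.8]
tcp_rot: [-180.0, 0.1, -5.9]
force: [-0.1, -0.7, -0.3]
opening: 0.998
grasp_force: 0.0
```

Run:
```python
from plan import *
st()
S=np.array([586.3,-44]);a=np.radians(84.15);u=np.array([np.cos(a),np.sin(a)]);v=np.array([-u[1],u[0]])
W=snap('wrist','w13')
w=lambda x,y,z:w2px(W,[*(S+x*u+y*v),z]).round(0)
ox=-88-158
print('pred box corners',[w(ox+i*75,j*135,60).tolist() for i in(1,-1) for j in(1,-1)])
g=W['color']; hsv=cv2.cvtColor(g,cv2.COLOR_RGB2HSV)
# sample along x' through the box interior at floor level, several y'
for y in (-100,-60,-29,0,29,60): 
  print(y,[int(g[int(p[1]),int(p[0])].mean()) if 0<=p[0]<640 and 0<=p[1]<400 else -1 for p in [w(ox+x,y,10) for x in range(-70,76,10)]])
B=snap('scene','scene4'); A=dict(np.load('pics/scene0.npz'))
for n in('scene','top'):
  B=snap(n,n+'5'); A=dict(np.load(f'pics/{n}0.npz')); d=np.abs(A['color'].astype(int)-B['color']).mean(2)
  for nm,p in (('tin',(376,252) if n=='scene' else (298,256)),('driver',(301,184) if n=='scene' else (345,146))): print(n,nm,d[p[1]-8:p[1]+9,p[0]-10:p[0]+11].mean().round(1))
  c=cv2.cvtColor(B['color'],cv2.COLOR_RGB2HSV);m=cv2.inRange(c,(105,120,40),(125,255,255)); k,_,s_,ce=cv2.connectedComponentsWithStats(m)
  print([(s[4],q.round(0).tolist(),px2w(B,*q,125).round(0)[:2].tolist()) for s,q in zip(s_,ce) if 25<s[4]<3000])
  m=cv2.inRange(c,(2,110,20),(18,255,255)); k,_,s_,ce=cv2.connectedComponentsWithStats(m)
  print('or',[(s[4],q.round(0).tolist(),px2w(B,*q,25).round(0)[:2].tolist()) for s,q in zip(s_,ce) if 12<s[4]<5000])
```

```text
47.0 [ 585.6 -240.4  320.8] [-1.7999e+02  7.0000e-02 -5.9300e+00] [-0.1 -0.7 -0.3] 0.998 0.0 [-28.  26.  71.  -0.  83.  68.]
pred box corners [[304.0, 281.0], [300.0, 75.0], [410.0, 281.0], [428.0, 75.0]]
-100 [157, 158, 159, 160, 161, 161, 163, 164, 164, 165, 166, 167, 167, 119, 148]
-60 [109, 110, 110, 110, 109, 112, 112, 113, 113, 162, 165, 165, 166, 117, 156]
-29 [52, 50, 49, 49, 50, 50, 109, 110, 110, 112, 113, 119, 115, 116, 133]
0 [58, 63, 70, 85, 94, 102, 107, 108, 109, 111, 111, 161, 162, 115, 108]
29 [50, 47, 49, 48, 48, 50, 155, 156, 157, 109, 110, 120, 160, 114, 148]
60 [58, 56, 56, 56, 58, 58, 154, 154, 155, 155, 109, 110, 111, 112, 149]
scene tin 2.9
scene driver 3.7
[(np.int32(202), [320.0, 172.0], [670.0, 47.0]), (np.int32(212), [338.0, 182.0], [597.0, 55.0]), (np.int32(220), [356.0, 192.0], [528.0, 62.0])]
or [(np.int32(16), [434.0, 102.0], [594.0, -746.0]), (np.int32(82), [309.0, 147.0], [856.0, -156.0]), (np.int32(153), [399.0, 153.0], [556.0, -321.0]), (np.int32(198), [102.0, 174.0], [1361.0, 386.0]), (np.int32(159), [414.0, 228.0], [341.0, 4.0]), (np.int32(372), [375.0, 252.0], [397.0, 158.0]), (np.int32(38), [297.0, 381.0], [361.0, 601.0])]
top tin 58.6
top driver 1.0
[(np.int32(226), [329.0, 169.0], [671.0, 40.0]), (np.int32(229), [327.0, 191.0], [599.0, 47.0]), (np.int32(229), [325.0, 212.0], [530.0, 54.0])]
or [(np.int32(14), [351.0, 145.0], [774.0, -39.0]), (np.int32(15), [335.0, 150.0], [757.0, 17.0])]
```

```bash
python3 -c "
from station import r
print(r.hand_in())"
```

```text
the job is handed in; nothing more can be done
None
```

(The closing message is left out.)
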